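Unstack the cupboard locks and lay each with its door or its key

ROBOT

A 7-joint arm with a two-finger parallel gripper is mounted at the origin on the work surface. World frame = base frame: x ahead of the robot, y to its left, z up, the work surface at z = 0. Lengths are in m, angles in rad, forces in N, time in s.
With the tool pointing down it reaches from about 0.425 to 0.925 m from the base axis. Payload 6.8 kg.
Tool frame: the origin (TCP) lies between the finger pads; the fingertips stand 11 mm ahead of it and the grasp point (between the pads) lies 8 mm behind it; z points along the fingers, y is the line along which they close (so a half turn about z gives the same grasp; the last joint's range is limited). The gripper opens to 85 mm and grips with 20 to 120 N. Pads are 22 mm wide; open, the fingers measure 114 mm over their backs; the gripper's body (76 mm by 85 mm) begins 54 mm behind the grasp point. The pads swing forward as they close: fully open they stand 13 mm farther back than shut.
Start: joints at [-1.402, 0.477, 0.022, 1.555, -0.011, 1.109, -0.083], TCP at [0.184, 0.649, 0.242] pointing down, gripper open.
Joint ranges: [-2.96, 2.96], [-0.34, 2.1], [-1.41, 1.46], [0.24, 2.44], [-1.37, 4.51], [0.17, 1.92], [-2.96, 2.96]. Speed limits (rad/s): [2.39, 2.39, 3.14, 3.14, 3.14, 3.14, 3.14].

INTERFACE

Orientations are given as a rotation vector (axis times angle).
In Python, from bench import r gives the robot as it stands.
- The arm moves only by the tool send_rows, never from a script. Its argument "deltas" is a list of rows, each an object of numbers: "dx", "dy", "dz": the shift along the world's x, y, z in mm; "rx", "ry", "rz": the turn, a rotation vector about the world's x, y, z in degrees. A call has 1 to 5 rows; each row is the pose to reach, as a shift and turn from the pose commanded when the call began; what a row does not reach only later rows make up. A row lasts 1/12 s, in which the tool goes at most 41.7 mm and 7.16 degrees, less where a joint would pass 70% of its speed; a pose out of reach is approached as far as the arm can. A call with a gripper value outside its range is refused whole. "jaw" is the finger opening in mm, from 0 to 85.4, set as the call begins (left out, the last holds). The fingers move at their own pace and stop on an object; "newtons" is the grip in N (left out, the last holds). Time passes only in rows, so rows that repeat a pose let the fingers close. It gives the time, the measured TCP pose, the force, the opening and the grip force at its end, in the units of the state.
- r.get_obs(): the state, without advancing time (a new reading comes with each control period).
- r.grab_frame(name): name is "side" or "top" or "wrist"; returns a dict with "frame" (420x560x3 uint8, blue, green, red), "z_map" (420x560 float32, m along the optical axis (not along the pixel's ray), 0 where there is no reading), "vertical_fov" (degrees; the focal length in pixels is half the picture's height over the tangent of half this angle, whatever the lens; pixels are square), "cx", "cy" (the principal point, pixels), "distortion" ([k1, k2, p1, p2, k3] as OpenCV has them; the pictures are not rectified), "xyz" and "orientation" of the camera in the world. Camera axes: x right, y down, z forward; pixel columns grow to the right and rows downward; lengths in m; the calibration is good to about 2 mm. A picture is of the moment at which its call begins.
- r.hand_in(): hands the job in; it is judged then, once.
The state is a dict: "clock": time; "joints": joint angles; "qvel": joint speeds; "tau": joint torques, N m; "tcp_pos": TCP position; "orientation": TCP orientation; "contact_force": force on the tool from outside, world axes, zero at the start; "moment": the same for the moment, N m; "grip_width": finger opening in m; "gripper_force": force on a finger pad.
Only numpy, scipy, OpenCV 4.12 (cv2) and the standard library are available. Lean on these libraries where they do the work, as an engineer would, in place of code of your own. Each camera call takes 0.05 s, during which the arm holds its last target. There are 200 camera calls.

TASK

The old cupboard locks lie in two piles: take them off one at a time from the top. Lay every lock whose bolt is drawn in on the print where it used to sit, flat and squarely over the print, either way round: black iron on the dark oak stile, brass on the red cherry stile, bright steel on the white drawer front. A lock whose bolt still stands out is locked: put it flat in the tray beside the key of its own metal, in the empty compartment.

Things in the scene. Friction and masses are not known exactly. Their poses are not given: they have to be found in the camera images.
- iron_in: black iron cupboard lock, a flat box 92 long, 54 wide, 13 thick (mm) with a keyhole and four screw heads on its upper face; UNLOCKED: its bolt is drawn in, nothing stands out of its ends. Origin: centre of the underside; x along its length to the bolt end, y across its width, z up. About 300 g.
- iron_out: black iron cupboard lock, a flat box 92 long, 54 wide, 13 thick (mm) with a keyhole and four screw heads on its upper face; LOCKED: its bolt stands 16 mm out of one short end, beyond the 92 mm of the box. Origin: centre of the underside; x along its length to the bolt end, y across its width, z up. About 300 g.
- brass_in: yellow brass cupboard lock, a flat box 70 long, 42 wide, 13 thick (mm) with a keyhole and four screw heads on its upper face; UNLOCKED: its bolt is drawn in, nothing stands out of its ends. Origin: centre of the underside; x along its length to the bolt end, y across its width, z up. About 180 g.
- brass_out: yellow brass cupboard lock, a flat box 70 long, 42 wide, 13 thick (mm) with a keyhole and four screw heads on its upper face; LOCKED: its bolt stands 16 mm out of one short end, beyond the 70 mm of the box. Origin: centre of the underside; x along its length to the bolt end, y across its width, z up. About 180 g.
- steel_in: bright steel cupboard lock, a flat box 52 long, 32 wide, 13 thick (mm) with a keyhole and four screw heads on its upper face; UNLOCKED: its bolt is drawn in, nothing stands out of its ends. Origin: centre of the underside; x along its length to the bolt end, y across its width, z up. About 100 g. Starts on top of a pile: iron, brass, steel, 13 mm each.
- oak_stile: Dark brown oak door stile, 78 mm wide, with a tenon on its far end and a pale print, about 200 mm long and 22 thick, lying flat and fixed on the table. The print of its old lock, a 92 by 54 mm oblong, lies on its upper face. Origin: on the table under the middle of the print; the print is 22 mm above it, its long side along x; the piece runs from x = -80 to +120 mm.
- cherry_stile: Red-brown cherry door stile, 72 mm wide, with a tenon on its far end and a pale print, about 200 mm long and 22 thick, lying flat and fixed on the table. The print of its old lock, a 70 by 42 mm oblong, lies on its upper face. Origin: on the table under the middle of the print; the print is 22 mm above it, its long side along x; the piece runs from x = -80 to +120 mm.
- drawer_front: White painted drawer front, 76 mm wide, with a brown print, about 200 mm long and 22 thick, lying flat and fixed on the table. The print of its old lock, a 52 by 32 mm oblong, lies on its upper face. Origin: on the table under the middle of the print; the print is 22 mm above it, its long side along x; the piece runs from x = -80 to +120 mm.
- iron_key_tray: grey tin tray with a black iron key, fixed on the table, 176 by 122 mm outside, floor 3 mm thick, rim and divider 12 mm high and 2 mm thick. The key lies in the narrow compartment at +x; the empty compartment beside it is 130 mm (x) by 118 mm (y) inside. Origin: on the table under the middle of the empty compartment; its floor is 3 mm above the origin.
- brass_key_tray: grey tin tray with a brass key, fixed on the table, 176 by 122 mm outside, floor 3 mm thick, rim and divider 12 mm high and 2 mm thick. The key lies in the narrow compartment at +x; the empty compartment beside it is 130 mm (x) by 118 mm (y) inside. Origin: on the table under the middle of the empty compartment; its floor is 3 mm above the origin.
Things that resemble listed ones, but are neither listed nor needed, are in the scene too. Leave any blue, pink or turquoise look-alike of the brass_in alone.

How it is judged:
At the end, for the whole second after the job is handed in: Drawn-bolt iron, brass and steel locks lie flat on the oak, cherry and drawer-front prints, centres within 12 mm, long sides within 0.2 rad either way round; the iron and brass locks with bolts out lie flat on the floor of the empty compartment of their own key's tray. All at rest and released (horizontal distance between iron_in and oak_stile below 0.012 m and angle between the x axis of iron_in and the x axis of oak_stile, either way round below 0.2 rad and z of iron_in in the frame of oak_stile between 0.018 and 0.027 m and angle between each of iron_in, brass_in, steel_in, iron_out, brass_out's own z axis and vertical below 0.1 rad and linear speed of each of iron_in, brass_in, steel_in, iron_out, brass_out below 0.02 m/s and angular speed of each of iron_in, brass_in, steel_in, iron_out, brass_out below 0.2 rad/s and horizontal distance between brass_in and cherry_stile below 0.012 m and angle between the x axis of brass_in and the x axis of cherry_stile, either way round below 0.2 rad and z of brass_in in the frame of cherry_stile between 0.018 and 0.027 m and horizontal distance between steel_in and drawer_front below 0.012 m and angle between the x axis of steel_in and the x axis of drawer_front, either way round below 0.2 rad and z of steel_in in the frame of drawer_front between 0.018 and 0.027 m and x of iron_out in the frame of iron_key_tray between -0.048 and 0.048 m and y of iron_out in the frame of iron_key_tray between -0.048 and 0.048 m and z of iron_out in the frame of iron_key_tray between 0 and 0.007 m and x of brass_out in the frame of brass_key_tray between -0.048 and 0.048 m and y of brass_out in the frame of brass_key_tray between -0.048 and 0.048 m and z of brass_out in the frame of brass_key_tray between 0 and 0.007 m); the robot touches nothing.
It fails at once if a lock was carried or dragged off (more than 30 mm) with another still lying on it ((distance of iron_in from where it was at the start of the episode above 0.03 m and distance between iron_in and brass_in below 0.03 m and z of brass_in in the frame of iron_in above 0.009 m) or (distance of iron_in from where it was at the start of the episode above 0.03 m and distance between iron_in and brass_out below 0.03 m and z of brass_out in the frame of iron_in above 0.009 m) or (distance of iron_out from where it was at the start of the episode above 0.03 m and distance between iron_out and brass_in below 0.03 m and z of brass_in in the frame of iron_out above 0.009 m) or (distance of iron_out from where it was at the start of the episode above 0.03 m and distance between iron_out and brass_out below 0.03 m and z of brass_out in the frame of iron_out above 0.009 m) or (distance of brass_in from where it was at the start of the episode above 0.03 m and distance between brass_in and steel_in below 0.03 m and z of steel_in in the frame of brass_in above 0.009 m) or (distance of brass_out from where it was at the start of the episode above 0.03 m and distance between brass_out and steel_in below 0.03 m and z of steel_in in the frame of brass_out above 0.009 m)).
It also fails if it takes over 118 s, if anything falls off the work surface, if the arm or the gripper's body presses on something with over 40 N, if the wrist force passes 120 N, or if a joint passes its speed limit or range.

## Working session

There is one attempt and no reset: what is moved stays moved. The work goes in short steps, Python scripts to look and compute and a tool call to move; the robot and the scene stay as the last step left them, time stands still between calls to the robot, and variables do not carry over. Pictures are saved under pics/ and viewed, at most 18 in all, crops included, and the job is handed in when it is done.

Besides the shell and the picture viewer there is one more tool, called after "Request:" by a JSON object that holds its "method" and its "body". send_rows: Moves the arm, as the interface text tells. Its arguments: {"type":"object","properties":{"deltas":{"type":"array","items":{"type":"object","properties":{"dx":{"type":"number"},"dy":{"type":"number"},"dz":{"type":"number"},"rx":{"type":"number"},"ry":{"type":"number"},"rz":{"type":"number"}}}},"jaw":{"type":"number"},"newtons":{"type":"number"}},"required":["deltas"]}

```bash
mkdir -p pics; ls
cat > h.py <<'E'
import numpy as np, cv2
from scipy.spatial.transform import Rotation as R
from bench import r
def cam(n):
    g=r.grab_frame(n); h=g['frame'].shape[0]
    f=h/2/np.tan(np.radians(g['vertical_fov'])/2)
    g['K']=np.array([[f,0,g['cx']],[0,f,g['cy']],[0,0,1]]); g['R']=R.from_rotvec(g['orientation']).as_matrix()
    g['t']=np.array(g['xyz']); return g
def rays(g,px):
    p=cv2.undistortPoints(np.array(px,float).reshape(-1,1,2),g['K'],np.array(g['distortion'],float)).reshape(-1,2)
    return np.c_[p,np.ones(len(p))]@g['R'].T
def onz(g,px,z):
    d=rays(g,px); return g['t']+d*((z-g['t'][2])/d[:,2])[:,None]
def cloud(g):
    h,w=g['z_map'].shape; u,v=np.meshgrid(np.arange(w),np.arange(h))
    P=g['t']+rays(g,np.c_[u.ravel(),v.ravel()])*g['z_map'].reshape(-1,1)
    return P.reshape(h,w,3)
E
python3 - <<'E'
from h import *
import pickle
for n in ['top','side']:
    g=cam(n); cv2.imwrite(f'pics/{n}0.png',g['frame']); print(n,g['t'],g['R'].round(2).tolist(),g['vertical_fov'],g['distortion'])
    pickle.dump(g,open(f'{n}.pkl','wb'))
o=r.get_obs(); print(o)
E
```

```text
pics
top [0.33121775 0.04382    1.12333972] [[0.01, -0.99, 0.11], [-1.0, -0.01, -0.03], [0.03, -0.11, -0.99]] 51.91173829614866 [-0.0151711  0.         0.         0.         0.       ]
side [ 0.20042118 -0.57779445  0.80238026] [[0.91, -0.32, 0.28], [-0.42, -0.68, 0.6], [-0.0, -0.67, -0.75]] 52.57753784722559 [-0.04184292  0.          0.          0.          0.        ]
{'clock': 0.1, 'joints': array([-1.4020722 ,  0.4777313 ,  0.02237258,  1.55632351, -0.01150095,
        1.10931534, -0.08310703]), 'qvel': array([-0.00199444, -0.00181124,  0.0004951 , -0.00117766,  0.00069205,
       -0.00095926,  0.00125826]), 'tau': array([ 4.15050759e-03, -5.97761500e+01,  1.61345400e+00, -2.81954384e+01,
        1.28009656e-02,  4.96360502e-03,  8.00980956e-06]), 'tcp_pos': array([0.18436651, 0.64880696, 0.24142649]), 'orientation': array([-4.33455295e-01, -3.11144933e+00,  2.58570008e-03]), 'contact_force': array([-0.27221171, -0.34997935, -0.46825464]), 'moment': array([ 0.00782857, -0.06226096, -0.00214725]), 'gripper_force': 0.0, 'grip_width': 0.08517004594671813}
```

View pics/top0.png

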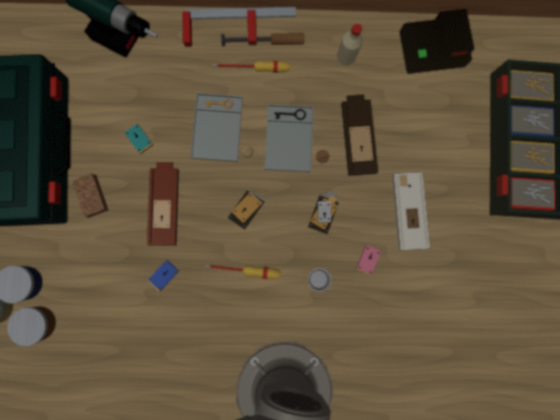

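View pics/side0.png

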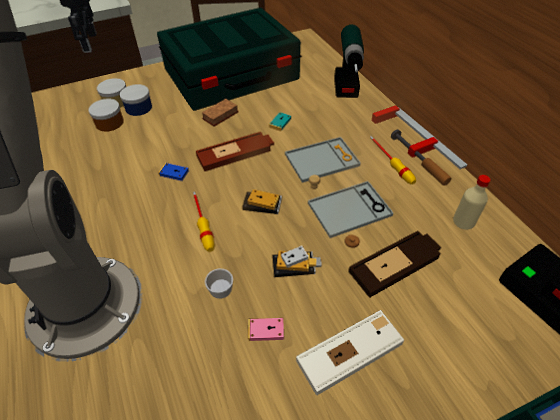

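The top view shows the brass/iron pile at (246,208) and the steel/brass/iron pile at (323,213). The oak print is at (361,145), cherry print at (162,213), white print at (413,218), brass tray at (217,127) and iron tray at (290,138). I'll zoom on the piles next and measure the fixtures.

Run:
```python
from h import *
import pickle
s=pickle.load(open('side.pkl','rb')); t=pickle.load(open('top.pkl','rb'))
c=lambda g,x,y:cv2.convertScaleAbs(cv2.resize(g['frame'][y-32:y+32,x-40:x+40],(400,300),interpolation=cv2.INTER_CUBIC),alpha=1.7)
cv2.imwrite('pics/piles.png',np.vstack([np.hstack([c(s,262,202),c(s,294,262)]),np.hstack([c(t,246,208),c(t,323,213)])]))
C=cloud(t)
def comp(name,m,z,box):
    x0,y0,x1,y1=box; M=np.zeros(m.shape,np.uint8); M[y0:y1,x0:x1]=m[y0:y1,x0:x1]
    M=cv2.morphologyEx(M,cv2.MORPH_CLOSE,np.ones((7,7)))
    k=max(cv2.findContours(M,0,2)[0],key=cv2.contourArea)
    P=onz(t,k.reshape(-1,2),z)[:,:2]*1000
    (cx,cy),wh,a=cv2.minAreaRect(P.astype(np.float32)); zz=C[M>0][:,2]
    if wh[0]<wh[1]: a-=90; wh=wh[::-1]
    print(name,np.round([cx,cy,*wh,a],1),'z',np.median(zz).round(4)); return
f=t['frame'].astype(int); V=f.max(2); hsv=cv2.cvtColor(t['frame'],cv2.COLOR_BGR2HSV); S=hsv[...,1];H=hsv[...,0]
for n,(x,y) in dict(oak=(361,135),oakw=(352,120),cher=(157,205),cherw=(165,185),wh=(405,205),whp=(410,212),tray=(215,140),tray2=(288,145),table=(270,240),brass=(240,207)).items(): print(n,f[y,x],hsv[y,x],C[y,x].round(4))
comp('oakprint',(V>90),.022,(349,124,373,162))
comp('cherprint',(V>140),.022,(152,192,174,232))
comp('white',(V>110)&(S<45),.022,(390,165,435,255))
comp('whprint',(S>60),.022,(402,200,424,236))
comp('brtray',(S<60)&(V>60),.012,(185,85,250,168))
comp('irtray',(S<60)&(V>60),.012,(258,95,320,178))
comp('oak',(V<70),.022,(338,90,382,180))
comp('cherry',(V<110)&(S>140),.022,(142,158,184,250))
```

```text
oak [ 76 103 124] [ 17  99 124] [ 0.6566 -0.1961  0.0169]
oakw [20 29 40] [ 14 128  40] [ 0.694  -0.1707  0.0263]
cher [100 126 149] [ 16  84 149] [0.4619 0.3317 0.0188]
cherw [32 44 85] [  7 159  85] [0.5137 0.3129 0.0212]
wh [135 143 146] [ 22  19 146] [ 0.4706 -0.3078  0.0233]
whp [43 62 81] [ 15 120  81] [ 0.4527 -0.321   0.0217]
tray [106 109 104] [ 72  12 109] [0.6393 0.1904 0.0039]
tray2 [103 107 102] [ 66  12 107] [ 0.6299 -0.0035  0.0014]
table [ 66  92 109] [ 18 101 109] [ 0.3769  0.041  -0.0043]
brass [ 55 100 132] [ 18 149 132] [0.459  0.1189 0.0259]
oakprint [ 632.8 -194.1   91.3   53.9    4.9] z 0.0214
cherprint [440.  319.3  64.1  35.7   0.8] z 0.0213
white [ 456.9 -324.1  198.4   76.5    3.9] z 0.0209
whprint [ 437.1 -326.8   46.8   28.8    0.8] z 0.0213
brtray [673.  186.3 178.8 124.4  -3.4] z 0.0025
irtray [647.5  -4.7 178.5 124.3  -1.7] z 0.0025
oak [ 657.4 -189.2  216.2   80.1    5.2] z 0.0207
cherry [4.668e+02 3.168e+02 2.090e+02 7.060e+01 3.000e-01] z 0.0209
```

View pics/piles.png

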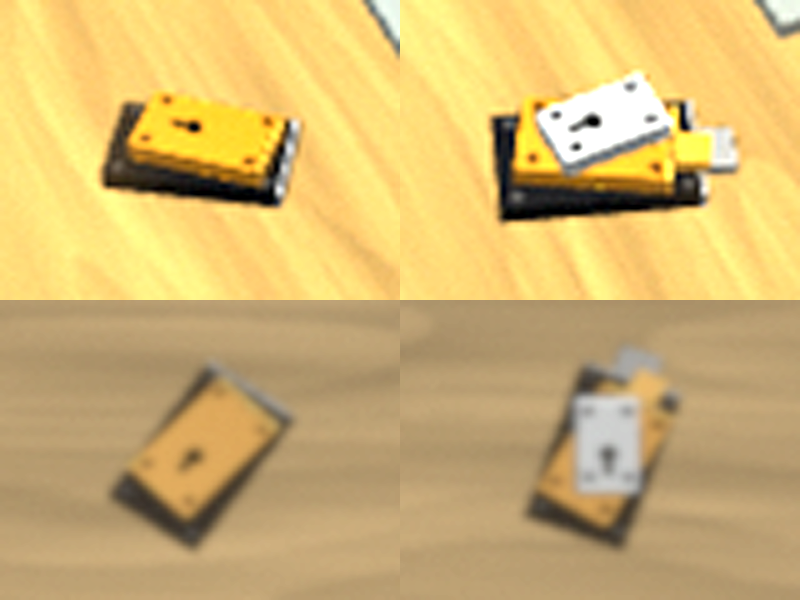

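Pile A (left) is brass with its bolt in, on an iron lock with no visible bolt. Pile B is steel, on brass with its tongue out, on an iron lock with a grey bolt showing.

```bash
cat >> h.py <<'E'
def rect(g,m,z,box,name='',close=7):
    x0,y0,x1,y1=box; M=np.zeros(m.shape,np.uint8); M[y0:y1,x0:x1]=m[y0:y1,x0:x1]
    M=cv2.morphologyEx(M,cv2.MORPH_CLOSE,np.ones((close,close)))
    k=max(cv2.findContours(M,0,2)[0],key=cv2.contourArea)
    P=onz(g,k.reshape(-1,2),z)[:,:2]*1000
    (cx,cy),wh,a=cv2.minAreaRect(P.astype(np.float32))
    if wh[0]<wh[1]: a-=90; wh=wh[::-1]
    print(name,'c,wh,long-axis deg',np.round([cx,cy,*wh,a],1),'z',np.median(cloud(g)[M>0][:,2]).round(4))
def pose():
    o=r.get_obs(); Q=R.from_rotvec(o['orientation']).as_matrix()
    print('t',round(o['clock'],2),'tcp',(o['tcp_pos']*1000).round(1),'tool-y deg',np.degrees(np.arctan2(Q[1,1],Q[0,1])).round(1),'zaxis',Q[:,2].round(3),'w',round(o['grip_width']*1e3,1),'F',o['contact_force'].round(1),'j',o['joints'].round(2))
E
python3 - <<'E'
from h import *
import pickle
t=pickle.load(open('top.pkl','rb')); hsv=cv2.cvtColor(t['frame'],cv2.COLOR_BGR2HSV); S=hsv[...,1].astype(int);V=hsv[...,2]
rect(t,(S>125)&(V>95),.026,(225,185,268,232),'brassA')
rect(t,(S<60)&(V>100),.039,(315,198,331,224),'steel',3)
rect(t,(V<70),.013,(225,185,268,232),'ironA',3)
pose()
E
```

```text
brassA c,wh,long-axis deg [459.2 103.4  68.5  40.1 -43.7] z 0.0252
steel c,wh,long-axis deg [ 4.503e+02 -9.480e+01  5.130e+01  3.060e+01 -1.000e-01] z 0.038
ironA c,wh,long-axis deg [448.3 109.1  72.4  52.9 -34.9] z 0.0127
t 0.1 tcp [184.4 648.8 241.4] tool-y deg 74.1 zaxis [-0.    -0.002 -1.   ] w 85.2 F [-0.3 -0.3 -0.5] j [-1.4   0.48  0.02  1.56 -0.01  1.11 -0.08]
```

Request:
{"method": "send_rows", "body": {"deltas": [{"dx":15,"dy":-30,"rz":-2},{"dx":32,"dy":-65,"rz":-5},{"dx":49,"dy":-100,"rz":-8},{"dx":66,"dy":-135,"rz":-11},{"dx":83,"dy":-170,"rz":-14}], "jaw": 60}}

```text
$.deltas[0]: bad value
```

Request:
{"method": "send_rows", "body": {"deltas": [{"dx":18,"dy":-36,"rz":-3},{"dx":36,"dy":-72,"rz":-6},{"dx":54,"dy":-108,"rz":-9},{"dx":72,"dy":-144,"rz":-12},{"dx":90,"dy":-180,"rz":-14}]}}

```text
$.deltas[0]: bad value
```

Request:
{"method": "send_rows", "body": {"deltas": [{"dx":15,"dy":-30,"dz":0,"rx":0,"ry":0,"rz":-2},{"dx":32,"dy":-65,"dz":0,"rx":0,"ry":0,"rz":-5},{"dx":49,"dy":-100,"dz":0,"rx":0,"ry":0,"rz":-8},{"dx":66,"dy":-135,"dz":0,"rx":0,"ry":0,"rz":-11},{"dx":83,"dy":-170,"dz":0,"rx":0,"ry":0,"rz":-14}], "jaw": 60}}

```text
clock: 0.52
tcp_pos: [0.2679, 0.4773, 0.2419]
orientation: [-0.813, -3.034, 0.001]
contact_force: [0.8, -0.2, -0.6]
grip_width: 0.0597
gripper_force: 0.0
```

Request:
{"method": "send_rows", "body": {"deltas": [{"dx":18,"dy":-36,"dz":0,"rx":0,"ry":0,"rz":-3},{"dx":36,"dy":-72,"dz":0,"rx":0,"ry":0,"rz":-6},{"dx":54,"dy":-108,"dz":0,"rx":0,"ry":0,"rz":-9},{"dx":72,"dy":-144,"dz":0,"rx":0,"ry":0,"rz":-12},{"dx":90,"dy":-180,"dz":0,"rx":0,"ry":0,"rz":-14}]}}

```text
clock: 0.93
tcp_pos: [0.3578, 0.2973, 0.2422]
orientation: [-1.177, -2.913, 0.0]
contact_force: [1.5, -0.6, 0.9]
grip_width: 0.06
gripper_force: 0.0
```

Request:
{"method": "send_rows", "body": {"deltas": [{"dx":18,"dy":-36,"dz":0,"rx":0,"ry":0,"rz":0},{"dx":36,"dy":-72,"dz":0,"rx":0,"ry":0,"rz":0},{"dx":54,"dy":-108,"dz":0,"rx":0,"ry":0,"rz":0},{"dx":72,"dy":-144,"dz":0,"rx":0,"ry":0,"rz":0},{"dx":90,"dy":-180,"dz":0,"rx":0,"ry":0,"rz":0}]}}

```text
clock: 1.35
tcp_pos: [0.4477, 0.1173, 0.2423]
orientation: [-1.173, -2.914, -0.0]
contact_force: [1.3, 0.3, -1.0]
grip_width: 0.06
gripper_force: 0.0
```

Request:
{"method": "send_rows", "body": {"deltas": [{"dx":11,"dy":-14,"dz":0,"rx":0,"ry":0,"rz":0},{"dx":11,"dy":-14,"dz":0,"rx":0,"ry":0,"rz":0}]}}

```text
clock: 1.52
tcp_pos: [0.4603, 0.1007, 0.2425]
orientation: [1.184, 2.908, -0.001]
contact_force: [0.0, 0.9, -0.0]
grip_width: 0.0601
gripper_force: 0.0
```

Run:
```python
from h import *
import pickle
g=cam('wrist'); cv2.imwrite('pics/w1.png',g['frame']); pickle.dump(g,open('w1.pkl','wb')); pose(); print(g['t'],g['R'].round(2).tolist())
hsv=cv2.cvtColor(g['frame'],cv2.COLOR_BGR2HSV); S=hsv[...,1].astype(int);V=hsv[...,2]
```

```text
t 1.57 tcp [459.1 103.2 242.2] tool-y deg 45.9 zaxis [ 0. -0. -1.] w 60.0 F [-0.7  0.1 -0.6] j [-0.75  0.14  0.44  2.05 -0.07  0.97  0.52]
[0.40897818 0.15078674 0.37337635] [[0.7, 0.69, 0.2], [0.72, -0.67, -0.2], [0.0, 0.28, -0.96]]
```

View pics/w1.png

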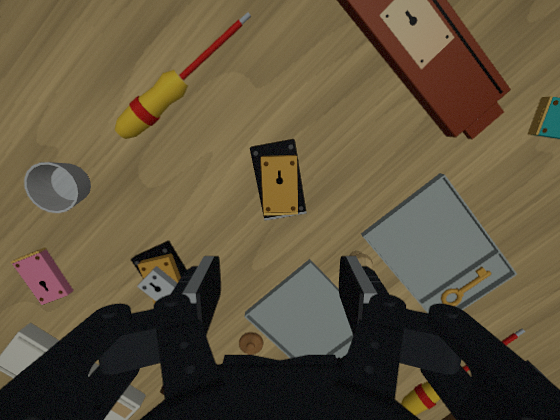

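The wrist view shows brass A at (280,183) on the black iron at (278,178), with a plain plate at its bolt end. Cherry's print is at (415,30). I'll refine from here.

Run:
```python
from h import *
import pickle
g=pickle.load(open('w1.pkl','rb'))
hsv=cv2.cvtColor(g['frame'],cv2.COLOR_BGR2HSV); S=hsv[...,1].astype(int);V=hsv[...,2]
print(hsv[200,270],hsv[160,230],hsv[150,260],hsv[10,400])
rect(g,(S>150)&(V>90),.026,(245,135,312,222),'brassA',5)
rect(g,(V<60),.013,(245,135,312,222),'ironA',15)
rect(g,(V>140),.022,(378,0,456,70),'cher',5)
```

```text
[ 19 172 142] [ 20  99 129] [50 36 21] [ 20  67 156]
brassA c,wh,long-axis deg [459.4 101.9  68.7  41.3 -42.4] z 0.0254
ironA c,wh,long-axis deg [454.8 104.1  88.9  53.6 -34.3] z 0.0127
cher c,wh,long-axis deg [4.391e+02 3.177e+02 7.070e+01 4.240e+01 4.000e-01] z 0.0218
```

Request:
{"method": "send_rows", "body": {"deltas": [{"dx":0,"dy":-1,"dz":-40,"rx":0,"ry":0,"rz":1.7},{"dx":0,"dy":-1,"dz":-80,"rx":0,"ry":0,"rz":1.7},{"dx":0,"dy":-1,"dz":-120,"rx":0,"ry":0,"rz":1.7},{"dx":0,"dy":-1,"dz":-155,"rx":0,"ry":0,"rz":1.7},{"dx":0,"dy":-1,"dz":-185,"rx":0,"ry":0,"rz":1.7}]}}

```text
clock: 1.98
tcp_pos: [0.4567, 0.1057, 0.0549]
orientation: [-1.126, -2.931, 0.002]
contact_force: [-0.2, 0.8, 0.4]
grip_width: 0.0597
gripper_force: 0.0
```

Request:
{"method": "send_rows", "body": {"deltas": [{"dx":0,"dy":0,"dz":-15,"rx":0,"ry":0,"rz":0},{"dx":0,"dy":0,"dz":-25,"rx":0,"ry":0,"rz":0},{"dx":0,"dy":0,"dz":-31,"rx":0,"ry":0,"rz":0},{"dx":0,"dy":0,"dz":-31,"rx":0,"ry":0,"rz":0}]}}

```text
clock: 2.32
tcp_pos: [0.4579, 0.105, 0.0257]
orientation: [-1.128, -2.931, 0.001]
contact_force: [0.3, 0.1, -0.1]
grip_width: 0.0599
gripper_force: 0.0
```

Request:
{"method": "send_rows", "body": {"deltas": [{"dx":0,"dy":0,"dz":0,"rx":0,"ry":0,"rz":0},{"dx":0,"dy":0,"dz":0,"rx":0,"ry":0,"rz":0},{"dx":0,"dy":0,"dz":0,"rx":0,"ry":0,"rz":0},{"dx":0,"dy":0,"dz":0,"rx":0,"ry":0,"rz":0},{"dx":0,"dy":0,"dz":0,"rx":0,"ry":0,"rz":0}], "jaw": 30, "newtons": 40}}

```text
clock: 2.73
tcp_pos: [0.4591, 0.1048, 0.0275]
orientation: [1.129, 2.93, 0.003]
contact_force: [-2.2, 1.2, 8.2]
grip_width: 0.041
gripper_force: 41.6
```

Request:
{"method": "send_rows", "body": {"deltas": [{"dx":0,"dy":0,"dz":15,"rx":0,"ry":0,"rz":0},{"dx":0,"dy":0,"dz":40,"rx":0,"ry":0,"rz":0},{"dx":0,"dy":0,"dz":75,"rx":0,"ry":0,"rz":0},{"dx":0,"dy":10,"dz":95,"rx":0,"ry":0,"rz":4},{"dx":-3,"dy":40,"dz":100,"rx":0,"ry":0,"rz":10}]}}

```text
clock: 3.15
tcp_pos: [0.458, 0.1411, 0.1302]
orientation: [0.875, 3.011, 0.004]
contact_force: [0.2, -0.9, -2.0]
grip_width: 0.0403
gripper_force: 41.6
```

Request:
{"method": "send_rows", "body": {"deltas": [{"dx":-3,"dy":36,"dz":0,"rx":0,"ry":0,"rz":7},{"dx":-6,"dy":72,"dz":0,"rx":0,"ry":0,"rz":14},{"dx":-9,"dy":108,"dz":0,"rx":0,"ry":0,"rz":21},{"dx":-12,"dy":144,"dz":0,"rx":0,"ry":0,"rz":28},{"dx":-16,"dy":176,"dz":0,"rx":0,"ry":0,"rz":33}]}}

```text
clock: 3.57
tcp_pos: [0.439, 0.3229, 0.127]
orientation: [-0.034, 3.14, 0.002]
contact_force: [0.9, 0.8, -2.6]
grip_width: 0.041
gripper_force: 41.6
```

Run:
```python
from h import *
g=cam('wrist'); pose(); cv2.imwrite('pics/w2.png',g['frame'])
```

```text
t 3.62 tcp [437.3 330.9 127.2] tool-y deg 91.9 zaxis [ 0.001  0.007 -1.   ] w 41.4 F [-0.1  7.7 -1. ] j [-0.89  0.41  0.17  1.98 -0.1   0.76  0.94]
```

View pics/w2.png

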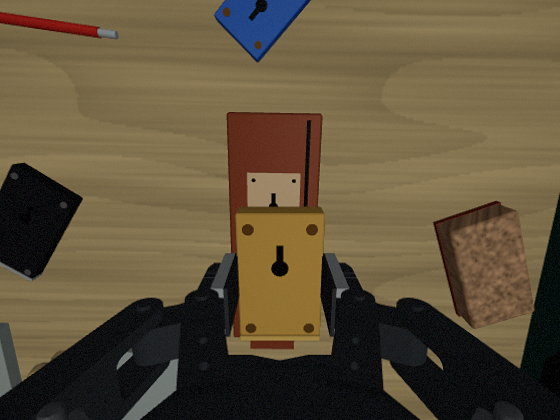

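Brass A is held squarely between the pads at (280,270), with cherry's print below it. The iron left at (25,220) shows no bolt. I'll let it settle and lower.

Request:
{"method": "send_rows", "body": {"deltas": [{"dx":0,"dy":0,"dz":-10,"rx":0,"ry":0,"rz":0},{"dx":0,"dy":0,"dz":-30,"rx":0,"ry":0,"rz":0},{"dx":0,"dy":0,"dz":-50,"rx":0,"ry":0,"rz":0},{"dx":0,"dy":0,"dz":-65,"rx":0,"ry":0,"rz":0},{"dx":0,"dy":0,"dz":-75,"rx":0,"ry":0,"rz":0}]}}

```text
clock: 4.03
tcp_pos: [0.4388, 0.3184, 0.0496]
orientation: [0.02, -3.14, 0.004]
contact_force: [-0.7, 0.2, -2.5]
grip_width: 0.0407
gripper_force: 41.6
```

Run:
```python
from h import *
import time
pose()
g=cam('wrist'); pose()
```

```text
t 4.03 tcp [438.8 318.4  49.6] tool-y deg 90.7 zaxis [-0.001 -0.002 -1.   ] w 40.7 F [-0.7  0.2 -2.5] j [-0.86  0.53  0.15  2.02 -0.13  0.6   0.96]
t 4.08 tcp [438.3 318.1  48.5] tool-y deg 90.7 zaxis [-0.003 -0.003 -1.   ] w 40.5 F [ 0.2 -0.3 -3.5] j [-0.86  0.53  0.15  2.02 -0.13  0.6   0.96]
```

Request:
{"method": "send_rows", "body": {"deltas": [{"dx":0,"dy":0,"dz":-7,"rx":0,"ry":0,"rz":0},{"dx":0,"dy":0,"dz":-12,"rx":0,"ry":0,"rz":0},{"dx":0,"dy":0,"dz":-14,"rx":0,"ry":0,"rz":0},{"dx":0,"dy":0,"dz":-14,"rx":0,"ry":0,"rz":0},{"dx":0,"dy":0,"dz":-14,"rx":0,"ry":0,"rz":0}]}}

```text
clock: 4.5
tcp_pos: [0.4398, 0.3205, 0.0377]
orientation: [-0.023, 3.141, 0.001]
contact_force: [-0.1, 0.7, -1.7]
grip_width: 0.0407
gripper_force: 41.6
```

Request:
{"method": "send_rows", "body": {"deltas": [{"dx":0,"dy":0,"dz":-1,"rx":0,"ry":0,"rz":0},{"dx":0,"dy":0,"dz":-2,"rx":0,"ry":0,"rz":0},{"dx":0,"dy":0,"dz":-2,"rx":0,"ry":0,"rz":0}]}}

```text
clock: 4.75
tcp_pos: [0.4399, 0.3206, 0.0365]
orientation: [-0.023, 3.141, 0.001]
contact_force: [-1.5, -1.7, 7.7]
grip_width: 0.041
gripper_force: 42.7
```

Request:
{"method": "send_rows", "body": {"deltas": [{"dx":0,"dy":0,"dz":0,"rx":0,"ry":0,"rz":0},{"dx":0,"dy":0,"dz":0,"rx":0,"ry":0,"rz":0},{"dx":0,"dy":0,"dz":0,"rx":0,"ry":0,"rz":0},{"dx":0,"dy":0,"dz":0,"rx":0,"ry":0,"rz":0}], "jaw": 60}}

```text
clock: 5.08
tcp_pos: [0.4395, 0.3205, 0.0354]
orientation: [-0.023, 3.141, 0.0]
contact_force: [-0.0, -0.5, -0.3]
grip_width: 0.0599
gripper_force: 0.0
```

Request:
{"method": "send_rows", "body": {"deltas": [{"dx":0,"dy":0,"dz":15,"rx":0,"ry":0,"rz":0},{"dx":0,"dy":0,"dz":45,"rx":0,"ry":0,"rz":0},{"dx":0,"dy":0,"dz":80,"rx":0,"ry":0,"rz":0},{"dx":2,"dy":-25,"dz":100,"rx":0,"ry":0,"rz":-3},{"dx":4,"dy":-60,"dz":110,"rx":0,"ry":0,"rz":-9}]}}

```text
clock: 5.5
tcp_pos: [0.4448, 0.2641, 0.1484]
orientation: [0.218, 3.13, 0.009]
contact_force: [0.8, -0.3, 1.1]
grip_width: 0.0599
gripper_force: 0.0
```

Run:
```python
from h import *
g=cam('wrist'); pose(); cv2.imwrite('pics/w3.png',g['frame'])
```

```text
t 5.55 tcp [445.6 253.5 148.5] tool-y deg 80.9 zaxis [ 0.003 -0.    -1.   ] w 60.0 F [-0.7 -7.5  0.8] j [-0.84  0.33  0.24  2.04 -0.11  0.77  0.88]
```

View pics/w3.png

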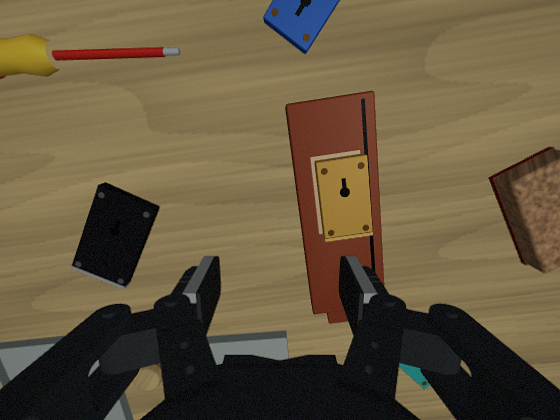

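Brass lies on cherry's print at (344,196), a little off centre. Iron A is alone at (116,235), with no bolt.

Run:
```python
from h import *
g=cam('wrist'); pose()
hsv=cv2.cvtColor(g['frame'],cv2.COLOR_BGR2HSV); S=hsv[...,1].astype(int);V=hsv[...,2]
rect(g,(S>150)&(V>90)&(hsv[...,0]>14),.035,(305,140,380,250),'brass',5)
rect(g,(V<60),.013,(60,170,175,295),'ironA',15)
```

```text
t 5.6 tcp [445.1 255.2 147.2] tool-y deg 81.3 zaxis [ 0.002 -0.001 -1.   ] w 59.9 F [ 0.1 -0.5  0.2] j [-0.84  0.34  0.24  2.04 -0.11  0.77  0.88]
brass c,wh,long-axis deg [442.  319.6  71.1  40.6   0.7] z 0.0344
ironA c,wh,long-axis deg [453.8 106.9  92.7  55.4 -34.2] z 0.0123
```

Request:
{"method": "send_rows", "body": {"deltas": [{"dx":2,"dy":-30,"dz":0,"rx":0,"ry":0,"rz":-6},{"dx":4,"dy":-65,"dz":0,"rx":0,"ry":0,"rz":-12},{"dx":6,"dy":-100,"dz":0,"rx":0,"ry":0,"rz":-18},{"dx":8,"dy":-130,"dz":0,"rx":0,"ry":0,"rz":-24},{"dx":10,"dy":-150,"dz":-15,"rx":0,"ry":0,"rz":-25.7}], "jaw": 74}}

```text
clock: 6.02
tcp_pos: [0.4547, 0.1077, 0.1318]
orientation: [0.926, 2.999, 0.003]
contact_force: [1.0, 0.5, -0.1]
grip_width: 0.0739
gripper_force: 0.0
```

Request:
{"method": "send_rows", "body": {"deltas": [{"dx":0,"dy":0,"dz":-25,"rx":0,"ry":0,"rz":0},{"dx":0,"dy":0,"dz":-55,"rx":0,"ry":0,"rz":0},{"dx":0,"dy":0,"dz":-75,"rx":0,"ry":0,"rz":0},{"dx":0,"dy":0,"dz":-90,"rx":0,"ry":0,"rz":0},{"dx":0,"dy":0,"dz":-90,"rx":0,"ry":0,"rz":0}]}}

```text
clock: 6.43
tcp_pos: [0.4515, 0.1097, 0.0377]
orientation: [-0.913, -3.002, 0.005]
contact_force: [-0.7, -0.3, -0.0]
grip_width: 0.0739
gripper_force: 0.0
```

Run:
```python
from h import *
r.grab_frame('top');r.grab_frame('top');pose()
```

```text
t 6.53 tcp [453.2 110.1  40.1] tool-y deg 56.1 zaxis [-0.001 -0.001 -1.   ] w 74.1 F [ 0.1 -0.6  0.6] j [-0.61  0.48  0.29  2.21 -0.28  0.49  0.88]
```

Request:
{"method": "send_rows", "body": {"deltas": [{"dx":0.5,"dy":-2.5,"dz":-14,"rx":0,"ry":0,"rz":0},{"dx":0.5,"dy":-2.5,"dz":-24,"rx":0,"ry":0,"rz":0},{"dx":0.5,"dy":-2.5,"dz":-28,"rx":0,"ry":0,"rz":0},{"dx":0.5,"dy":-2.5,"dz":-28,"rx":0,"ry":0,"rz":0}]}}

```text
clock: 6.87
tcp_pos: [0.4537, 0.1079, 0.0121]
orientation: [-0.915, -3.005, 0.001]
contact_force: [0.4, 0.4, -0.8]
grip_width: 0.0741
gripper_force: 0.0
```

Request:
{"method": "send_rows", "body": {"deltas": [{"dx":0,"dy":0,"dz":0,"rx":0,"ry":0,"rz":0},{"dx":0,"dy":0,"dz":0,"rx":0,"ry":0,"rz":0},{"dx":0,"dy":0,"dz":0,"rx":0,"ry":0,"rz":0},{"dx":0,"dy":0,"dz":0,"rx":0,"ry":0,"rz":0},{"dx":0,"dy":0,"dz":0,"rx":0,"ry":0,"rz":0}], "jaw": 40, "newtons": 60}}

```text
clock: 7.28
tcp_pos: [0.454, 0.1077, 0.0132]
orientation: [0.915, 3.005, 0.001]
contact_force: [-2.8, -0.6, 7.7]
grip_width: 0.0522
gripper_force: 61.6
```

Request:
{"method": "send_rows", "body": {"deltas": [{"dx":0,"dy":0,"dz":15,"rx":0,"ry":0,"rz":0},{"dx":0,"dy":0,"dz":45,"rx":0,"ry":0,"rz":0},{"dx":0,"dy":0,"dz":85,"rx":0,"ry":0,"rz":0},{"dx":0,"dy":0,"dz":115,"rx":0,"ry":0,"rz":0},{"dx":0,"dy":0,"dz":130,"rx":0,"ry":0,"rz":0}]}}

```text
clock: 7.7
tcp_pos: [0.4554, 0.1081, 0.146]
orientation: [0.915, 3.002, 0.005]
contact_force: [0.7, 0.5, -2.4]
grip_width: 0.052
gripper_force: 65.1
```

Request:
{"method": "send_rows", "body": {"deltas": [{"dx":10,"dy":-17,"dz":0,"rx":0,"ry":0,"rz":2},{"dx":29,"dy":-50,"dz":0,"rx":0,"ry":0,"rz":7},{"dx":48,"dy":-83,"dz":0,"rx":0,"ry":0,"rz":12},{"dx":68,"dy":-116,"dz":0,"rx":0,"ry":0,"rz":17},{"dx":88,"dy":-149,"dz":0,"rx":0,"ry":0,"rz":22}]}}

```text
clock: 8.12
tcp_pos: [0.5422, -0.0424, 0.1427]
orientation: [-0.316, -3.126, -0.001]
contact_force: [0.9, 0.7, -2.7]
grip_width: 0.0521
gripper_force: 65.0
```

Request:
{"method": "send_rows", "body": {"deltas": [{"dx":20,"dy":-34,"dz":0,"rx":0,"ry":0,"rz":4},{"dx":40,"dy":-68,"dz":0,"rx":0,"ry":0,"rz":8},{"dx":60,"dy":-100,"dz":0,"rx":0,"ry":0,"rz":12},{"dx":76,"dy":-128,"dz":0,"rx":0,"ry":0,"rz":15},{"dx":86,"dy":-145,"dz":0,"rx":0,"ry":0,"rz":16.8}]}}

```text
clock: 8.53
tcp_pos: [0.6285, -0.1908, 0.1426]
orientation: [-0.134, 3.138, -0.004]
contact_force: [0.4, -0.6, -1.9]
grip_width: 0.0518
gripper_force: 65.0
```

Request:
{"method": "send_rows", "body": {"deltas": [{"dx":5,"dy":-7,"dz":-10,"rx":0,"ry":0,"rz":0},{"dx":5,"dy":-7,"dz":-35,"rx":0,"ry":0,"rz":0},{"dx":5,"dy":-7,"dz":-60,"rx":0,"ry":0,"rz":0},{"dx":5,"dy":-7,"dz":-80,"rx":0,"ry":0,"rz":0},{"dx":5,"dy":-7,"dz":-90,"rx":0,"ry":0,"rz":0}]}}

```text
clock: 8.95
tcp_pos: [0.6304, -0.1908, 0.0487]
orientation: [0.136, -3.133, -0.004]
contact_force: [0.1, -0.0, -3.2]
grip_width: 0.0519
gripper_force: 65.0
```

Run:
```python
from h import *
pose(); g=cam('wrist');r.grab_frame('top');pose()
cv2.imwrite('pics/w4.png',g['frame'])
```

```text
t 8.95 tcp [ 630.4 -190.8   48.7] tool-y deg 95.0 zaxis [-0.006  0.002 -1.   ] w 51.9 F [ 0.1 -0.  -3.2] j [ 0.02  0.69  0.25  1.74 -0.23  0.75  2.05]
t 9.05 tcp [ 630.9 -191.3   49.8] tool-y deg 95.0 zaxis [-0.005  0.002 -1.   ] w 52.2 F [ 0.1  0.1 -2.3] j [ 0.02  0.68  0.25  1.74 -0.23  0.75  2.05]
```

View pics/w4.png

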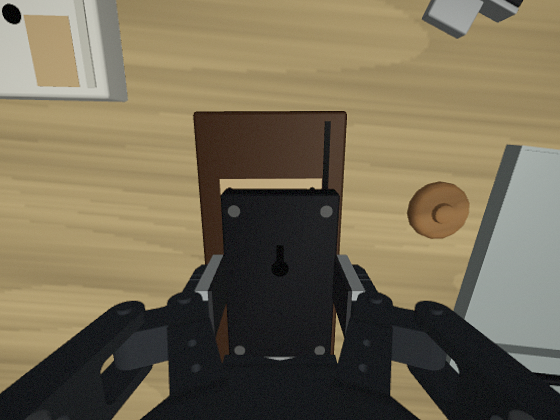

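Iron is centred over oak's print, whose edge shows at row 180, and lies parallel to it. I'll lower and release.

Request:
{"method": "send_rows", "body": {"deltas": [{"dx":2,"dy":-2.5,"dz":-8,"rx":0,"ry":0,"rz":0},{"dx":2,"dy":-2.5,"dz":-14,"rx":0,"ry":0,"rz":0},{"dx":2,"dy":-2.5,"dz":-16,"rx":0,"ry":0,"rz":0},{"dx":2,"dy":-2.5,"dz":-17,"rx":0,"ry":0,"rz":0},{"dx":2,"dy":-2.5,"dz":-17,"rx":0,"ry":0,"rz":0}]}}

```text
clock: 9.47
tcp_pos: [0.6352, -0.1957, 0.0357]
orientation: [-0.135, 3.138, -0.0]
contact_force: [0.1, 0.2, -2.1]
grip_width: 0.0515
gripper_force: 65.0
```

Request:
{"method": "send_rows", "body": {"deltas": [{"dx":0,"dy":0,"dz":0,"rx":0,"ry":0,"rz":0},{"dx":0,"dy":0,"dz":0,"rx":0,"ry":0,"rz":0},{"dx":0,"dy":0,"dz":0,"rx":0,"ry":0,"rz":0},{"dx":0,"dy":0,"dz":0,"rx":0,"ry":0,"rz":0}], "jaw": 74}}

```text
clock: 9.8
tcp_pos: [0.6354, -0.1958, 0.0359]
orientation: [-0.135, 3.138, -0.0]
contact_force: [0.2, -0.3, -0.7]
grip_width: 0.074
gripper_force: 0.0
```

Request:
{"method": "send_rows", "body": {"deltas": [{"dx":0,"dy":0,"dz":15,"rx":0,"ry":0,"rz":0},{"dx":0,"dy":0,"dz":45,"rx":0,"ry":0,"rz":0},{"dx":0,"dy":0,"dz":80,"rx":0,"ry":0,"rz":0},{"dx":-10,"dy":10,"dz":110,"rx":0,"ry":0,"rz":-2},{"dx":-40,"dy":25,"dz":125,"rx":0,"ry":0,"rz":-5}]}}

```text
clock: 10.22
tcp_pos: [0.5999, -0.1723, 0.166]
orientation: [0.005, 3.131, -0.004]
contact_force: [2.1, 0.5, 0.8]
grip_width: 0.0745
gripper_force: 0.0
```

Run:
```python
from h import *
r.grab_frame('top'); g=cam('wrist');pose()
cv2.imwrite('pics/w5.png',g['frame'])
```

```text
t 10.32 tcp [ 593.4 -169.4  164.3] tool-y deg 89.9 zaxis [ 0.003  0.001 -1.   ] w 74.1 F [ 0.2  0.1 -0.4] j [-0.06  0.48  0.32  1.79 -0.19  0.9   1.91]
```

View pics/w5.png

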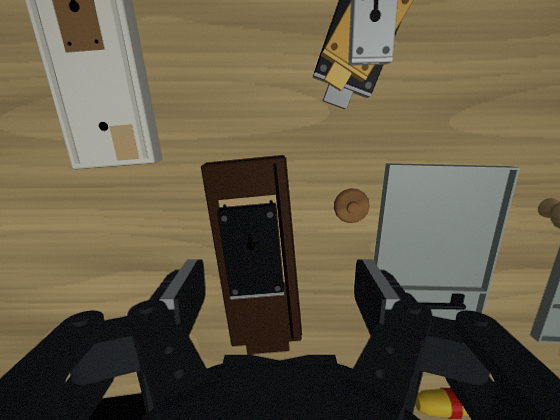

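Iron lies on oak's print at (250,248), with a thin print strip showing at row 200. Pile B's brass and iron both show their bolts, at (338,75) and (338,97).

Run:
```python
from h import *
g=cam('wrist');pose()
hsv=cv2.cvtColor(g['frame'],cv2.COLOR_BGR2HSV); S=hsv[...,1].astype(int);V=hsv[...,2]
print(hsv[225,250],hsv[180,240],hsv[200,240])
M=(V>90); 
rect(g,(V<43)&(S<120),.035,(212,190,290,305),'iron',5)
print('print near edge',onz(g,[[222,198],[272,198],[250,198]],.022)[:,:2]*1000, 'iron top near edge', onz(g,[[222,208],[274,204]],.035)[:,:2]*1000)
```

```text
t 10.37 tcp [ 594.5 -170.   163. ] tool-y deg 90.0 zaxis [ 0.003  0.001 -1.   ] w 74.2 F [ 0.6 -0.5 -1.1] j [-0.06  0.48  0.32  1.79 -0.19  0.9   1.91]
[30 13 19] [ 13 154  43] [ 19  98 153]
iron c,wh,long-axis deg [ 638.  -193.5  114.5   59.9    5.9] z 0.0343
print near edge [[ 588.60292219 -223.02201388]
 [ 588.70777063 -176.46422478]
 [ 588.66050077 -196.95919123]] iron top near edge [[ 594.61655906 -221.0113463 ]
 [ 591.01804007 -174.41262323]]
```

Request:
{"method": "send_rows", "body": {"deltas": [{"dx":-25,"dy":14,"dz":0,"rx":0,"ry":0,"rz":0},{"dx":-60,"dy":32,"dz":0,"rx":0,"ry":0,"rz":0},{"dx":-95,"dy":50,"dz":0,"rx":0,"ry":0,"rz":0},{"dx":-125,"dy":65,"dz":0,"rx":0,"ry":0,"rz":0},{"dx":-144,"dy":75,"dz":0,"rx":0,"ry":0,"rz":0}], "jaw": 50}}

```text
clock: 10.78
tcp_pos: [0.4479, -0.0948, 0.1599]
orientation: [-0.001, -3.139, -0.001]
contact_force: [-0.1, 0.2, 0.7]
grip_width: 0.0503
gripper_force: 0.0
```

Run:
```python
from h import *
r.grab_frame('top');r.grab_frame('top');g=cam('wrist');pose()
cv2.imwrite('pics/w6.png',g['frame'])
hsv=cv2.cvtColor(g['frame'],cv2.COLOR_BGR2HSV); S=hsv[...,1].astype(int);V=hsv[...,2]
C=cloud(g)
rect(g,((S<70)&(V>90)&(C[...,2]>.033)),.039,(200,80,360,300),'steel',5)
rect(g,((S>140)&(V>80)&(C[...,2]>.019)),.026,(180,80,380,300),'brass',25)
```

```text
t 10.93 tcp [450.4 -95.3 160.5] tool-y deg 90.0 zaxis [-0.  0. -1.] w 50.1 F [ 0.5 -1.1 -0.2] j [-0.21  0.24  0.32  2.15 -0.11  0.77  1.76]
steel c,wh,long-axis deg [449.4 -96.7  51.6  31.5   0.9] z 0.0384
brass c,wh,long-axis deg [430.2 -88.4  41.6  34.6  59.6] z 0.0252
```

View pics/w6.png

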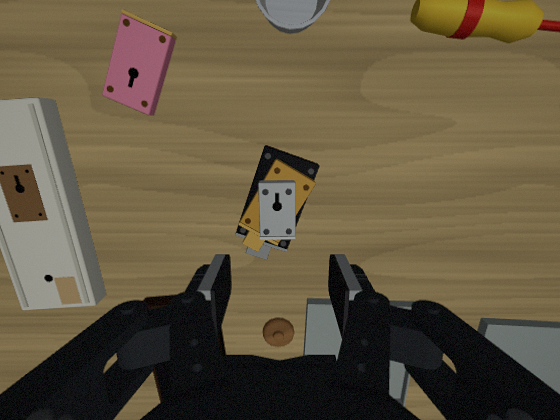

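Steel is at (277,210), square to the jaws. I'll descend for it.

Request:
{"method": "send_rows", "body": {"deltas": [{"dx":-0.5,"dy":-1.5,"dz":-25,"rx":0,"ry":0,"rz":1},{"dx":-0.5,"dy":-1.5,"dz":-60,"rx":0,"ry":0,"rz":1},{"dx":-0.5,"dy":-1.5,"dz":-90,"rx":0,"ry":0,"rz":1},{"dx":-0.5,"dy":-1.5,"dz":-110,"rx":0,"ry":0,"rz":1},{"dx":-0.5,"dy":-1.5,"dz":-120,"rx":0,"ry":0,"rz":1}]}}

```text
clock: 11.35
tcp_pos: [0.4508, -0.0979, 0.0378]
orientation: [0.025, -3.139, 0.001]
contact_force: [-0.8, -0.0, 0.5]
grip_width: 0.05
gripper_force: 0.0
```

Request:
{"method": "send_rows", "body": {"deltas": [{"dx":0,"dy":0,"dz":0,"rx":0,"ry":0,"rz":0},{"dx":0,"dy":0,"dz":0,"rx":0,"ry":0,"rz":0}]}}

```text
clock: 11.52
tcp_pos: [0.4515, -0.0979, 0.0404]
orientation: [-0.025, 3.141, -0.001]
contact_force: [0.8, -0.3, -0.4]
grip_width: 0.0499
gripper_force: 0.0
```

Request:
{"method": "send_rows", "body": {"deltas": [{"dx":0,"dy":0,"dz":0,"rx":0,"ry":0,"rz":0},{"dx":0,"dy":0,"dz":0,"rx":0,"ry":0,"rz":0},{"dx":0,"dy":0,"dz":0,"rx":0,"ry":0,"rz":0},{"dx":0,"dy":0,"dz":0,"rx":0,"ry":0,"rz":0},{"dx":0,"dy":0,"dz":0,"rx":0,"ry":0,"rz":0}], "jaw": 22, "newtons": 30}}

```text
clock: 11.93
tcp_pos: [0.4519, -0.0975, 0.0417]
orientation: [-0.026, 3.138, -0.0]
contact_force: [-0.6, -0.6, 7.4]
grip_width: 0.0311
gripper_force: 30.6
```

Request:
{"method": "send_rows", "body": {"deltas": [{"dx":0,"dy":0,"dz":10,"rx":0,"ry":0,"rz":0},{"dx":0,"dy":0,"dz":30,"rx":0,"ry":0,"rz":0},{"dx":0,"dy":0,"dz":60,"rx":0,"ry":0,"rz":0},{"dx":0,"dy":0,"dz":85,"rx":0,"ry":0,"rz":0},{"dx":0,"dy":0,"dz":100,"rx":0,"ry":0,"rz":0}]}}

```text
clock: 12.35
tcp_pos: [0.4512, -0.0974, 0.1434]
orientation: [-0.025, 3.138, 0.0]
contact_force: [0.9, 0.0, -1.2]
grip_width: 0.0311
gripper_force: 30.1
```

Request:
{"method": "send_rows", "body": {"deltas": [{"dx":-1,"dy":-20,"dz":0,"rx":0,"ry":0,"rz":1},{"dx":-3,"dy":-55,"dz":0,"rx":0,"ry":0,"rz":2},{"dx":-5,"dy":-92,"dz":0,"rx":0,"ry":0,"rz":3},{"dx":-7,"dy":-129,"dz":0,"rx":0,"ry":0,"rz":3},{"dx":-9,"dy":-166,"dz":0,"rx":0,"ry":0,"rz":3}]}}

```text
clock: 12.77
tcp_pos: [0.441, -0.2644, 0.1414]
orientation: [-0.11, 3.139, 0.0]
contact_force: [1.2, -0.3, -0.4]
grip_width: 0.0309
gripper_force: 30.0
```

Request:
{"method": "send_rows", "body": {"deltas": [{"dx":-2,"dy":-30,"dz":0,"rx":0,"ry":0,"rz":0},{"dx":-3,"dy":-50,"dz":-10,"rx":0,"ry":0,"rz":0},{"dx":-4,"dy":-62,"dz":-35,"rx":0,"ry":0,"rz":0},{"dx":-4,"dy":-62,"dz":-65,"rx":0,"ry":0,"rz":0},{"dx":-4,"dy":-62,"dz":-75,"rx":0,"ry":0,"rz":0}]}}

```text
clock: 13.18
tcp_pos: [0.4354, -0.3247, 0.0631]
orientation: [0.106, -3.136, -0.003]
contact_force: [-1.1, 1.2, -1.0]
grip_width: 0.0312
gripper_force: 30.1
```

Run:
```python
from h import *
r.grab_frame('top');r.grab_frame('top');g=cam('wrist');pose()
cv2.imwrite('pics/w7.png',g['frame'])
```

```text
t 13.33 tcp [ 437.2 -324.3   65.5] tool-y deg 94.0 zaxis [-0.001  0.001 -1.   ] w 30.8 F [-0.8 -0.2 -0.2] j [ 0.27  0.52  0.32  2.02 -0.27  0.64  2.41]
```

View pics/w7.png

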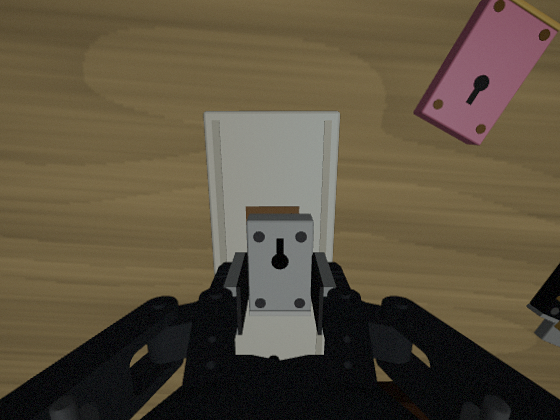

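Steel is over the drawer-front print, whose edge shows at row 210, and aligned with it. I'll lower and release.

Request:
{"method": "send_rows", "body": {"deltas": [{"dx":0,"dy":-1,"dz":-12,"rx":0,"ry":0,"rz":0},{"dx":0,"dy":-1,"dz":-22,"rx":0,"ry":0,"rz":0},{"dx":0,"dy":-1,"dz":-27,"rx":0,"ry":0,"rz":0},{"dx":0,"dy":-1,"dz":-30,"rx":0,"ry":0,"rz":0},{"dx":0,"dy":-1,"dz":-30,"rx":0,"ry":0,"rz":0}]}}

```text
clock: 13.75
tcp_pos: [0.4378, -0.3257, 0.037]
orientation: [-0.108, 3.139, 0.003]
contact_force: [-4.1, 4.3, 20.2]
grip_width: 0.0311
gripper_force: 33.4
```

Request:
{"method": "send_rows", "body": {"deltas": [{"dx":0,"dy":0,"dz":0,"rx":0,"ry":0,"rz":0},{"dx":0,"dy":0,"dz":0,"rx":0,"ry":0,"rz":0},{"dx":0,"dy":0,"dz":0,"rx":0,"ry":0,"rz":0},{"dx":0,"dy":0,"dz":0,"rx":0,"ry":0,"rz":0}], "jaw": 55}}

```text
clock: 14.08
tcp_pos: [0.4375, -0.3261, 0.0352]
orientation: [0.108, -3.14, -0.0]
contact_force: [0.9, -0.7, 0.6]
grip_width: 0.0548
gripper_force: 0.0
```

Request:
{"method": "send_rows", "body": {"deltas": [{"dx":0,"dy":0,"dz":15,"rx":0,"ry":0,"rz":0},{"dx":0,"dy":0,"dz":45,"rx":0,"ry":0,"rz":0},{"dx":0,"dy":0,"dz":80,"rx":0,"ry":0,"rz":0},{"dx":2,"dy":20,"dz":105,"rx":0,"ry":0,"rz":-4},{"dx":4,"dy":50,"dz":120,"rx":0,"ry":0,"rz":-10}]}}

```text
clock: 14.5
tcp_pos: [0.4421, -0.2794, 0.1583]
orientation: [0.179, 3.132, -0.005]
contact_force: [1.4, 0.9, -0.3]
grip_width: 0.0551
gripper_force: 0.0
```

Run:
```python
from h import *
r.grab_frame('top');r.grab_frame('top');g=cam('wrist');pose()
cv2.imwrite('pics/w8.png',g['frame'])
import pickle; pickle.dump(g,open('w8.pkl','wb'))
```

```text
t 14.65 tcp [ 443.  -273.8  156.3] tool-y deg 84.2 zaxis [ 0.002  0.    -1.   ] w 55.0 F [-0.5 -0.9 -0.3] j [ 0.08  0.35  0.43  2.03 -0.2   0.8   2.1 ]
```

View pics/w8.png

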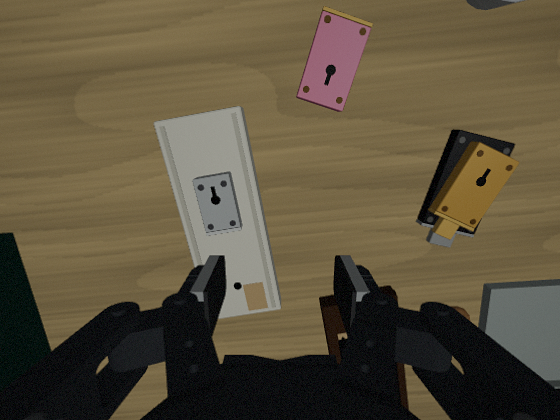

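Steel fully covers its print at (217,203). Pile B at (470,180) now has brass on top, its yellow tongue at (442,232).

Run:
```python
from h import *
import pickle
g=pickle.load(open('w8.pkl','rb'))
hsv=cv2.cvtColor(g['frame'],cv2.COLOR_BGR2HSV); S=hsv[...,1].astype(int);V=hsv[...,2]
m=(S>150)&(V>85)
m2=cv2.morphologyEx(m.astype(np.uint8),cv2.MORPH_OPEN,np.ones((27,27)))
rect(g,m2,.026,(410,120,530,260),'brassbody',3)
rect(g,m,.026,(410,120,530,260),'brass+bolt',5)
rect(g,(S<50)&(V>110),.035,(190,168,246,238),'steel',9)
```

```text
brassbody c,wh,long-axis deg [ 458.3 -105.1   35.    29.6   84.1] z 0.0255
brass+bolt c,wh,long-axis deg [ 452.5 -102.3   84.7   41.5  -30.3] z 0.0254
steel c,wh,long-axis deg [ 434.1 -325.8   63.5   49.2   -7.8] z 0.0334
```

Request:
{"method": "send_rows", "body": {"deltas": [{"dx":1,"dy":25,"dz":0,"rx":0,"ry":0,"rz":-5},{"dx":1,"dy":65,"dz":0,"rx":0,"ry":0,"rz":-11},{"dx":2,"dy":105,"dz":0,"rx":0,"ry":0,"rz":-17},{"dx":2,"dy":145,"dz":0,"rx":0,"ry":0,"rz":-22},{"dx":3,"dy":175,"dz":0,"rx":0,"ry":0,"rz":-24.5}], "jaw": 60}}

```text
clock: 15.07
tcp_pos: [0.4435, -0.099, 0.1544]
orientation: [-0.832, -3.027, 0.0]
contact_force: [0.9, 0.2, 0.5]
grip_width: 0.0601
gripper_force: 0.0
```

Run:
```python
from h import *
r.grab_frame('top');r.grab_frame('top');g=cam('wrist');pose()
hsv=cv2.cvtColor(g['frame'],cv2.COLOR_BGR2HSV); S=hsv[...,1].astype(int);V=hsv[...,2]
m=(S>150)&(V>85)&(cloud(g)[...,2]>.018)
rect(g,m,.026,(180,80,380,300),'brass+bolt',5)
rect(g,V<55,.013,(200,100,360,270),'iron',15)
```

```text
t 15.22 tcp [444.3 -99.4 154.6] tool-y deg 59.8 zaxis [-0.001  0.    -1.   ] w 60.0 F [-0.1 -0.6 -0.4] j [-0.33  0.25  0.48  2.17 -0.17  0.75  1.3 ]
brass+bolt c,wh,long-axis deg [ 451.7 -100.6   83.7   41.4  -30.2] z 0.0254
iron c,wh,long-axis deg [433.9 -93.6  66.4  53.  -19.5] z 0.0126
```

Request:
{"method": "send_rows", "body": {"deltas": [{"dx":1,"dy":2.5,"dz":-25,"rx":0,"ry":0,"rz":0},{"dx":1,"dy":2.5,"dz":-60,"rx":0,"ry":0,"rz":0},{"dx":1,"dy":2.5,"dz":-95,"rx":0,"ry":0,"rz":0},{"dx":1,"dy":2.5,"dz":-118,"rx":0,"ry":0,"rz":0},{"dx":1,"dy":2.5,"dz":-128,"rx":0,"ry":0,"rz":0}]}}

```text
clock: 15.63
tcp_pos: [0.4432, -0.1007, 0.0242]
orientation: [-0.829, -3.025, 0.004]
contact_force: [-0.6, -0.0, -0.0]
grip_width: 0.0599
gripper_force: 0.0
```

Request:
{"method": "send_rows", "body": {"deltas": [{"dx":0,"dy":0,"dz":0,"rx":0,"ry":0,"rz":0},{"dx":0,"dy":0,"dz":0,"rx":0,"ry":0,"rz":0}]}}

```text
clock: 15.8
tcp_pos: [0.4454, -0.1002, 0.0274]
orientation: [-0.83, -3.029, 0.001]
contact_force: [0.2, 0.9, 0.1]
grip_width: 0.0601
gripper_force: 0.0
```

Request:
{"method": "send_rows", "body": {"deltas": [{"dx":0,"dy":0,"dz":0,"rx":0,"ry":0,"rz":0},{"dx":0,"dy":0,"dz":0,"rx":0,"ry":0,"rz":0},{"dx":0,"dy":0,"dz":0,"rx":0,"ry":0,"rz":0},{"dx":0,"dy":0,"dz":0,"rx":0,"ry":0,"rz":0},{"dx":0,"dy":0,"dz":0,"rx":0,"ry":0,"rz":0}], "jaw": 30, "newtons": 40}}

```text
clock: 16.22
tcp_pos: [0.4467, -0.0993, 0.0289]
orientation: [0.828, 3.027, 0.001]
contact_force: [-1.7, -2.0, 8.1]
grip_width: 0.0402
gripper_force: 40.7
```

Request:
{"method": "send_rows", "body": {"deltas": [{"dx":0,"dy":0,"dz":10,"rx":0,"ry":0,"rz":0},{"dx":0,"dy":0,"dz":30,"rx":0,"ry":0,"rz":0},{"dx":0,"dy":0,"dz":60,"rx":0,"ry":0,"rz":0},{"dx":0,"dy":0,"dz":85,"rx":0,"ry":0,"rz":0},{"dx":0,"dy":0,"dz":100,"rx":0,"ry":0,"rz":0}]}}

```text
clock: 16.63
tcp_pos: [0.4464, -0.0988, 0.1306]
orientation: [0.827, 3.027, 0.002]
contact_force: [0.7, 1.3, -1.5]
grip_width: 0.0403
gripper_force: 41.3
```

Request:
{"method": "send_rows", "body": {"deltas": [{"dx":11,"dy":16,"dz":0,"rx":0,"ry":0,"rz":2},{"dx":31,"dy":44,"dz":0,"rx":0,"ry":0,"rz":5},{"dx":51,"dy":73,"dz":0,"rx":0,"ry":0,"rz":9},{"dx":71,"dy":101,"dz":0,"rx":0,"ry":0,"rz":13},{"dx":91,"dy":129,"dz":0,"rx":0,"ry":0,"rz":17}]}}

```text
clock: 17.05
tcp_pos: [0.5371, 0.0327, 0.1281]
orientation: [0.363, 3.12, 0.001]
contact_force: [-0.4, -0.1, -1.2]
grip_width: 0.0407
gripper_force: 41.2
```

Request:
{"method": "send_rows", "body": {"deltas": [{"dx":21,"dy":30,"dz":0,"rx":0,"ry":0,"rz":2},{"dx":42,"dy":60,"dz":0,"rx":0,"ry":0,"rz":4},{"dx":63,"dy":90,"dz":0,"rx":0,"ry":0,"rz":6},{"dx":84,"dy":118,"dz":0,"rx":0,"ry":0,"rz":8},{"dx":102,"dy":143,"dz":0,"rx":0,"ry":0,"rz":10}]}}

```text
clock: 17.47
tcp_pos: [0.6391, 0.1768, 0.1278]
orientation: [0.091, 3.14, 0.001]
contact_force: [0.2, -0.4, -1.0]
grip_width: 0.0406
gripper_force: 41.2
```

Request:
{"method": "send_rows", "body": {"deltas": [{"dx":7,"dy":10,"dz":0,"rx":0,"ry":0,"rz":0},{"dx":10,"dy":14,"dz":-20,"rx":0,"ry":0,"rz":0},{"dx":10,"dy":14,"dz":-50,"rx":0,"ry":0,"rz":0},{"dx":10,"dy":14,"dz":-75,"rx":0,"ry":0,"rz":0},{"dx":10,"dy":14,"dz":-85,"rx":0,"ry":0,"rz":0}]}}

```text
clock: 17.88
tcp_pos: [0.6456, 0.1871, 0.039]
orientation: [-0.096, -3.135, 0.004]
contact_force: [-0.4, -0.3, -2.3]
grip_width: 0.0406
gripper_force: 41.2
```

Run:
```python
from h import *
r.grab_frame('top');r.grab_frame('top');g=cam('wrist');pose()
cv2.imwrite('pics/w9.png',g['frame'])
```

```text
t 18.03 tcp [648.  187.1  42.4] tool-y deg 86.4 zaxis [-0.001 -0.001 -1.   ] w 40.9 F [ 0.3  0.2 -0.3] j [-0.55  0.71  0.26  1.7  -0.25  0.76  1.33]
```

View pics/w9.png

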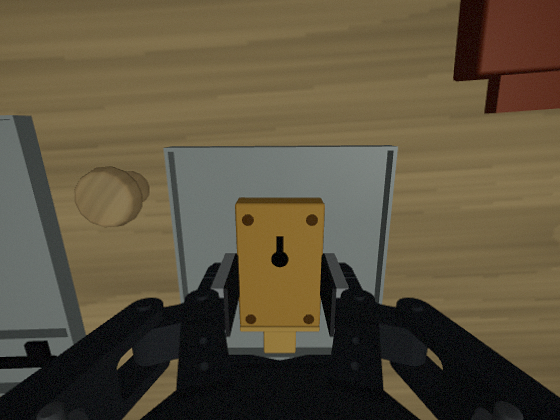

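Brass with its tongue at (279,343) is centred over the empty compartment. I'll shift 6 mm off the divider, lower and release.

Request:
{"method": "send_rows", "body": {"deltas": [{"dx":-6,"dy":0,"dz":-10,"rx":0,"ry":0,"rz":0},{"dx":-6,"dy":0,"dz":-18,"rx":0,"ry":0,"rz":0},{"dx":-6,"dy":0,"dz":-23,"rx":0,"ry":0,"rz":0},{"dx":-6,"dy":0,"dz":-25,"rx":0,"ry":0,"rz":0},{"dx":-6,"dy":0,"dz":-25,"rx":0,"ry":0,"rz":0}]}}

```text
clock: 18.45
tcp_pos: [0.6421, 0.1875, 0.019]
orientation: [-0.098, -3.139, -0.001]
contact_force: [-6.3, -0.3, 12.3]
grip_width: 0.0404
gripper_force: 42.6
```

Request:
{"method": "send_rows", "body": {"deltas": [{"dx":0,"dy":0,"dz":0,"rx":0,"ry":0,"rz":0},{"dx":0,"dy":0,"dz":0,"rx":0,"ry":0,"rz":0},{"dx":0,"dy":0,"dz":0,"rx":0,"ry":0,"rz":0},{"dx":0,"dy":0,"dz":0,"rx":0,"ry":0,"rz":0}], "jaw": 58}}

```text
clock: 18.78
tcp_pos: [0.6426, 0.1873, 0.0173]
orientation: [0.098, 3.14, 0.0]
contact_force: [-0.2, 0.7, 0.0]
grip_width: 0.058
gripper_force: 0.0
```

Request:
{"method": "send_rows", "body": {"deltas": [{"dx":0,"dy":0,"dz":15,"rx":0,"ry":0,"rz":0},{"dx":0,"dy":0,"dz":45,"rx":0,"ry":0,"rz":0},{"dx":0,"dy":0,"dz":80,"rx":0,"ry":0,"rz":0},{"dx":-10,"dy":-10,"dz":110,"rx":0,"ry":0,"rz":-1},{"dx":-30,"dy":-35,"dz":125,"rx":0,"ry":0,"rz":-3}]}}

```text
clock: 19.2
tcp_pos: [0.6159, 0.1566, 0.1475]
orientation: [0.173, 3.129, 0.008]
contact_force: [1.1, -0.0, -0.0]
grip_width: 0.0576
gripper_force: 0.0
```

Request:
{"method": "send_rows", "body": {"deltas": [{"dx":-21,"dy":-30,"dz":0,"rx":0,"ry":0,"rz":-3},{"dx":-42,"dy":-60,"dz":0,"rx":0,"ry":0,"rz":-6},{"dx":-63,"dy":-90,"dz":0,"rx":0,"ry":0,"rz":-9},{"dx":-84,"dy":-120,"dz":0,"rx":0,"ry":0,"rz":-12},{"dx":-105,"dy":-148,"dz":0,"rx":0,"ry":0,"rz":-13}], "jaw": 74}}

```text
clock: 19.62
tcp_pos: [0.5065, 0.0027, 0.1434]
orientation: [0.539, 3.094, 0.001]
contact_force: [0.4, -1.3, 0.5]
grip_width: 0.0738
gripper_force: 0.0
```

Request:
{"method": "send_rows", "body": {"deltas": [{"dx":-18,"dy":-28,"dz":0,"rx":0,"ry":0,"rz":0},{"dx":-34,"dy":-55,"dz":0,"rx":0,"ry":0,"rz":0},{"dx":-50,"dy":-80,"dz":0,"rx":0,"ry":0,"rz":0},{"dx":-62,"dy":-98,"dz":0,"rx":0,"ry":0,"rz":0},{"dx":-65,"dy":-102,"dz":0,"rx":0,"ry":0,"rz":0}]}}

```text
clock: 20.03
tcp_pos: [0.4402, -0.101, 0.1432]
orientation: [-0.542, -3.094, 0.0]
contact_force: [-0.3, -0.5, -0.4]
grip_width: 0.0742
gripper_force: 0.0
```

Run:
```python
from h import *
r.grab_frame('top');r.grab_frame('top');g=cam('wrist');pose()
cv2.imwrite('pics/w10.png',g['frame'])
hsv=cv2.cvtColor(g['frame'],cv2.COLOR_BGR2HSV); V=hsv[...,2]
rect(g,V<50,.013,(190,60,380,262),'iron',15)
```

```text
t 20.18 tcp [443.2 -97.3 143. ] tool-y deg 70.4 zaxis [ 0.002  0.001 -1.   ] w 74.5 F [-0.   1.1 -0.2] j [-0.31  0.27  0.46  2.19 -0.18  0.72  1.49]
iron c,wh,long-axis deg [444.9 -97.6  88.8  53.2 -19.4] z 0.0124
```

View pics/w10.png

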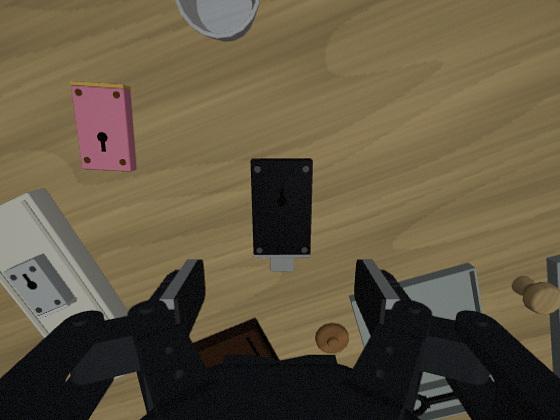

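The last iron lock is at (281,207), with its bolt at (283,263) and square to the jaws.

Request:
{"method": "send_rows", "body": {"deltas": [{"dx":2,"dy":0,"dz":-25,"rx":0,"ry":0,"rz":0},{"dx":2,"dy":0,"dz":-60,"rx":0,"ry":0,"rz":0},{"dx":2,"dy":0,"dz":-95,"rx":0,"ry":0,"rz":0},{"dx":2,"dy":0,"dz":-118,"rx":0,"ry":0,"rz":0},{"dx":2,"dy":0,"dz":-128,"rx":0,"ry":0,"rz":0}]}}

```text
clock: 20.6
tcp_pos: [0.444, -0.0957, 0.0116]
orientation: [-0.529, -3.093, -0.001]
contact_force: [-0.2, 1.2, 0.9]
grip_width: 0.0743
gripper_force: 0.0
```

Request:
{"method": "send_rows", "body": {"deltas": [{"dx":0,"dy":0,"dz":-2,"rx":0,"ry":0,"rz":0},{"dx":0,"dy":0,"dz":-2,"rx":0,"ry":0,"rz":0}]}}

```text
clock: 20.77
tcp_pos: [0.4452, -0.097, 0.0123]
orientation: [-0.532, -3.096, -0.0]
contact_force: [0.2, 0.0, 0.2]
grip_width: 0.0745
gripper_force: 0.0
```

Request:
{"method": "send_rows", "body": {"deltas": [{"dx":0,"dy":0,"dz":0,"rx":0,"ry":0,"rz":0},{"dx":0,"dy":0,"dz":0,"rx":0,"ry":0,"rz":0},{"dx":0,"dy":0,"dz":0,"rx":0,"ry":0,"rz":0},{"dx":0,"dy":0,"dz":0,"rx":0,"ry":0,"rz":0},{"dx":0,"dy":0,"dz":0,"rx":0,"ry":0,"rz":0}], "jaw": 40, "newtons": 60}}

```text
clock: 21.18
tcp_pos: [0.4458, -0.0976, 0.0141]
orientation: [0.533, 3.093, 0.001]
contact_force: [-1.6, 1.0, 7.8]
grip_width: 0.052
gripper_force: 61.3
```

Request:
{"method": "send_rows", "body": {"deltas": [{"dx":0,"dy":0,"dz":10,"rx":0,"ry":0,"rz":0},{"dx":0,"dy":0,"dz":30,"rx":0,"ry":0,"rz":0},{"dx":0,"dy":0,"dz":60,"rx":0,"ry":0,"rz":0},{"dx":0,"dy":0,"dz":85,"rx":0,"ry":0,"rz":0},{"dx":0,"dy":0,"dz":100,"rx":0,"ry":0,"rz":0}]}}

```text
clock: 21.6
tcp_pos: [0.4453, -0.0979, 0.1157]
orientation: [0.534, 3.092, 0.001]
contact_force: [0.5, -0.1, -2.3]
grip_width: 0.0518
gripper_force: 64.7
```

Request:
{"method": "send_rows", "body": {"deltas": [{"dx":17,"dy":9,"dz":0,"rx":0,"ry":0,"rz":3},{"dx":49,"dy":27,"dz":0,"rx":0,"ry":0,"rz":7},{"dx":84,"dy":46,"dz":0,"rx":0,"ry":0,"rz":11},{"dx":118,"dy":64,"dz":0,"rx":0,"ry":0,"rz":15},{"dx":148,"dy":80,"dz":0,"rx":0,"ry":0,"rz":18}]}}

```text
clock: 22.02
tcp_pos: [0.5945, -0.0159, 0.114]
orientation: [0.036, 3.139, 0.001]
contact_force: [-0.1, 0.2, -2.7]
grip_width: 0.0519
gripper_force: 64.6
```

Request:
{"method": "send_rows", "body": {"deltas": [{"dx":18,"dy":10,"dz":0,"rx":0,"ry":0,"rz":0},{"dx":25,"dy":14,"dz":-10,"rx":0,"ry":0,"rz":0},{"dx":25,"dy":14,"dz":-35,"rx":0,"ry":0,"rz":0},{"dx":25,"dy":14,"dz":-60,"rx":0,"ry":0,"rz":0},{"dx":25,"dy":14,"dz":-70,"rx":0,"ry":0,"rz":0}]}}

```text
clock: 22.43
tcp_pos: [0.6142, -0.0042, 0.0396]
orientation: [-0.044, -3.136, 0.002]
contact_force: [-0.6, -0.8, -3.7]
grip_width: 0.052
gripper_force: 64.6
```

Run:
```python
from h import *
r.grab_frame('top');r.grab_frame('top');g=cam('wrist');pose()
cv2.imwrite('pics/w11.png',g['frame'])
```

```text
t 22.58 tcp [616.2  -4.4  42.1] tool-y deg 88.4 zaxis [-0.002 -0.001 -1.   ] w 52.0 F [ 0.5 -0.6 -2.6] j [-0.31  0.65  0.29  1.85 -0.28  0.68  1.69]
```

View pics/w11.png

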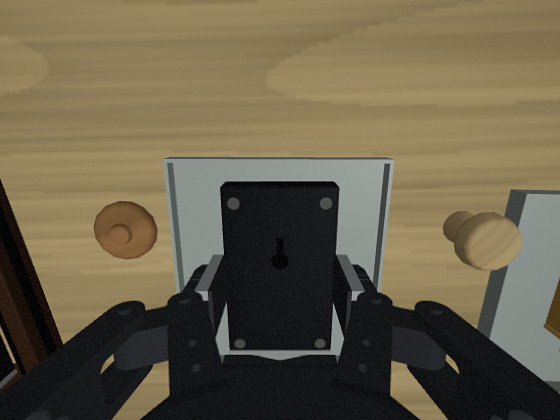

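Iron is centred in the empty compartment, whose near rim is at row 160. I'll lower, release, back off and check.

Request:
{"method": "send_rows", "body": {"deltas": [{"dx":1,"dy":0,"dz":-12,"rx":0,"ry":0,"rz":0},{"dx":1,"dy":0,"dz":-21,"rx":0,"ry":0,"rz":0},{"dx":1,"dy":0,"dz":-25,"rx":0,"ry":0,"rz":0},{"dx":1,"dy":0,"dz":-27,"rx":0,"ry":0,"rz":0},{"dx":1,"dy":0,"dz":-27,"rx":0,"ry":0,"rz":0}]}}

```text
clock: 23.0
tcp_pos: [0.6183, -0.0037, 0.0172]
orientation: [-0.043, -3.141, -0.002]
contact_force: [-7.9, 0.0, 16.2]
grip_width: 0.0516
gripper_force: 66.6
```

Request:
{"method": "send_rows", "body": {"deltas": [{"dx":0,"dy":0,"dz":0,"rx":0,"ry":0,"rz":0},{"dx":0,"dy":0,"dz":0,"rx":0,"ry":0,"rz":0},{"dx":0,"dy":0,"dz":0,"rx":0,"ry":0,"rz":0},{"dx":0,"dy":0,"dz":0,"rx":0,"ry":0,"rz":0}], "jaw": 70}}

```text
clock: 23.33
tcp_pos: [0.6187, -0.0037, 0.0153]
orientation: [0.043, 3.141, 0.0]
contact_force: [-0.6, -0.9, -0.3]
grip_width: 0.0699
gripper_force: 0.0
```

Request:
{"method": "send_rows", "body": {"deltas": [{"dx":0,"dy":0,"dz":15,"rx":0,"ry":0,"rz":0},{"dx":0,"dy":0,"dz":45,"rx":0,"ry":0,"rz":0},{"dx":0,"dy":0,"dz":80,"rx":0,"ry":0,"rz":0},{"dx":0,"dy":0,"dz":120,"rx":0,"ry":0,"rz":0},{"dx":0,"dy":0,"dz":160,"rx":0,"ry":0,"rz":0}]}}

```text
clock: 23.75
tcp_pos: [0.6179, -0.0038, 0.1764]
orientation: [-0.043, -3.14, 0.001]
contact_force: [1.3, 0.3, -0.6]
grip_width: 0.0698
gripper_force: 0.0
```

Request:
{"method": "send_rows", "body": {"deltas": [{"dx":-30,"dy":0,"dz":20,"rx":0,"ry":0,"rz":0},{"dx":-60,"dy":0,"dz":40,"rx":0,"ry":0,"rz":0},{"dx":-90,"dy":0,"dz":60,"rx":0,"ry":0,"rz":0},{"dx":-110,"dy":0,"dz":70,"rx":0,"ry":0,"rz":0},{"dx":-110,"dy":0,"dz":70,"rx":0,"ry":0,"rz":0}]}}

```text
clock: 24.17
tcp_pos: [0.5061, -0.0041, 0.2474]
orientation: [0.044, 3.14, 0.003]
contact_force: [-0.4, 0.2, -0.1]
grip_width: 0.0702
gripper_force: 0.0
```

Run:
```python
from h import *
r.grab_frame('top');g=cam('side');pose()
f=cv2.convertScaleAbs(g['frame'],alpha=1.5); cv2.imwrite('pics/fin.png',cv2.resize(f[100:400,150:460],(775,600)[:2] if 0 else (620,600)))
```

```text
t 24.27 tcp [508.6  -3.5 245.9] tool-y deg 88.5 zaxis [ 0.002  0.001 -1.   ] w 70.1 F [ 0.5  0.3 -0.3] j [-0.46  0.2   0.4   1.97 -0.09  0.99  1.53]
```

View pics/fin.png

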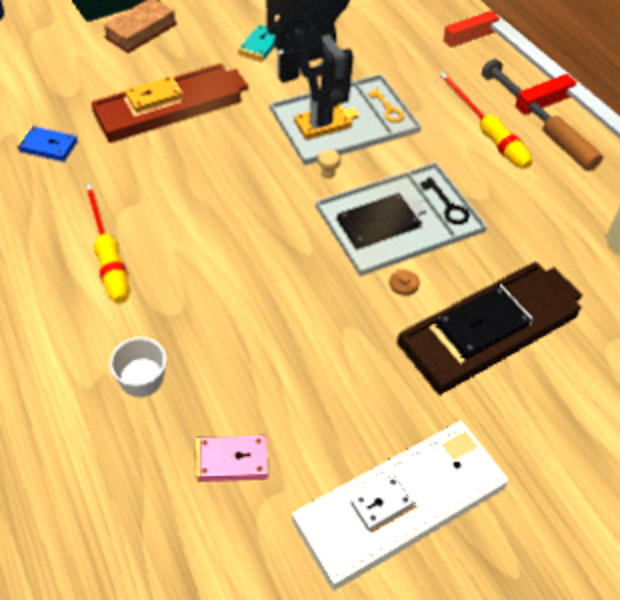

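All five locks lie flat in place. Oak shows a print strip at (450,342), so I'll measure it before handing in.

Run:
```python
from h import *
for n in ['side','wrist']:
    g=cam(n); C=cloud(g)
    V=g['frame'].max(2)
    # sample line along the oak's axis (4.9deg) through centre; brightness profile on z=.022
    u=np.array([np.cos(np.radians(4.9)),np.sin(np.radians(4.9))]);c=np.array([634,-194.])
    for off in (-10,0,10):
        out=[]
        for s in range(-56,-32,2):
            p=np.r_[(c+u*s+off*np.array([-u[1],u[0]]))/1000,.022]
            q=cv2.projectPoints(p.reshape(1,1,3),cv2.Rodrigues(g['R'].T)[0],-g['R'].T@g['t'],g['K'],np.array(g['distortion'],float))[0].ravel().round().astype(int)
            out.append(int(V[q[1],q[0]]) if 0<=q[0]<560 and 0<=q[1]<420 else -1)
        print(n,off,out)
```

```text
side -10 [41, 37, 36, 34, 87, 198, 198, 203, 76, 7, 1, 10]
side 0 [41, 37, 35, 35, 135, 194, 204, 189, 106, 0, 4, 4]
side 10 [40, 41, 38, 89, 89, 186, 205, 205, 184, 6, 3, 0]
wrist -10 [30, 36, 37, 41, 89, 139, 148, 151, 110, 10, 3, 16]
wrist 0 [39, 38, 32, 37, 83, 140, 145, 149, 130, 0, 0, 14]
wrist 10 [36, 37, 40, 37, 62, 140, 145, 148, 89, 4, 6, 18]
```

Iron is about 8.5 mm off along the oak. That's inside 12, but there is time to regrip and shift it.

Request:
{"method": "send_rows", "body": {"deltas": [{"dx":16,"dy":-23,"dz":0,"rx":0,"ry":0,"rz":2},{"dx":38,"dy":-55,"dz":-10,"rx":0,"ry":0,"rz":4},{"dx":61,"dy":-88,"dz":-20,"rx":0,"ry":0,"rz":6.5},{"dx":84,"dy":-121,"dz":-30,"rx":0,"ry":0,"rz":6.5},{"dx":106,"dy":-153,"dz":-40,"rx":0,"ry":0,"rz":6.5}], "jaw": 72}}

```text
clock: 24.78
tcp_pos: [0.616, -0.1585, 0.2033]
orientation: [0.137, -3.137, 0.001]
contact_force: [-0.2, 0.4, 0.9]
grip_width: 0.0721
gripper_force: 0.0
```

Request:
{"method": "send_rows", "body": {"deltas": [{"dx":20,"dy":-30,"dz":-10,"rx":0,"ry":0,"rz":0},{"dx":26,"dy":-37,"dz":-40,"rx":0,"ry":0,"rz":0},{"dx":26,"dy":-37,"dz":-75,"rx":0,"ry":0,"rz":0},{"dx":26,"dy":-37,"dz":-105,"rx":0,"ry":0,"rz":0},{"dx":26,"dy":-37,"dz":-125,"rx":0,"ry":0,"rz":0}]}}

```text
clock: 25.2
tcp_pos: [0.639, -0.1937, 0.0749]
orientation: [0.135, -3.133, -0.001]
contact_force: [-0.2, 0.5, 0.0]
grip_width: 0.072
gripper_force: 0.0
```

Run:
```python
from h import *
for _ in range(3): r.grab_frame('top')
pose()
```

```text
t 25.35 tcp [ 639.3 -193.6   77.4] tool-y deg 94.9 zaxis [-0.005  0.001 -1.   ] w 72.5 F [-0.7  0.2  0.5] j [-0.05  0.67  0.36  1.71 -0.31  0.82  2.11]
```

Down to 35.5, grip, lift 5, shift −8 along the oak (dx −8, dy −1), set down, release.

Request:
{"method": "send_rows", "body": {"deltas": [{"dx":0,"dy":0,"dz":-15,"rx":0,"ry":0,"rz":0},{"dx":0,"dy":0,"dz":-30,"rx":0,"ry":0,"rz":0},{"dx":0,"dy":0,"dz":-38,"rx":0,"ry":0,"rz":0},{"dx":0,"dy":0,"dz":-42,"rx":0,"ry":0,"rz":0},{"dx":0,"dy":0,"dz":-42,"rx":0,"ry":0,"rz":0}]}}

```text
clock: 25.77
tcp_pos: [0.6399, -0.1934, 0.0373]
orientation: [0.136, -3.137, -0.001]
contact_force: [-0.8, 0.4, -0.4]
grip_width: 0.0716
gripper_force: 0.0
```

Request:
{"method": "send_rows", "body": {"deltas": [{"dx":0,"dy":0,"dz":0,"rx":0,"ry":0,"rz":0},{"dx":0,"dy":0,"dz":0,"rx":0,"ry":0,"rz":0},{"dx":0,"dy":0,"dz":0,"rx":0,"ry":0,"rz":0},{"dx":0,"dy":0,"dz":0,"rx":0,"ry":0,"rz":0},{"dx":0,"dy":0,"dz":0,"rx":0,"ry":0,"rz":0}], "jaw": 40, "newtons": 60}}

```text
clock: 26.18
tcp_pos: [0.6411, -0.1942, 0.0397]
orientation: [-0.135, 3.137, -0.001]
contact_force: [-1.7, 0.4, 5.8]
grip_width: 0.0509
gripper_force: 61.9
```

Request:
{"method": "send_rows", "body": {"deltas": [{"dx":0,"dy":0,"dz":5,"rx":0,"ry":0,"rz":0},{"dx":-4,"dy":0,"dz":6,"rx":0,"ry":0,"rz":0},{"dx":-8,"dy":-1,"dz":6,"rx":0,"ry":0,"rz":0},{"dx":-8,"dy":-1,"dz":6,"rx":0,"ry":0,"rz":0},{"dx":-8,"dy":-1,"dz":3,"rx":0,"ry":0,"rz":0}]}}

```text
clock: 26.6
tcp_pos: [0.6321, -0.1949, 0.0415]
orientation: [-0.135, 3.139, -0.0]
contact_force: [0.3, -0.4, -2.5]
grip_width: 0.0506
gripper_force: 62.7
```

Request:
{"method": "send_rows", "body": {"deltas": [{"dx":0,"dy":0,"dz":-2,"rx":0,"ry":0,"rz":0},{"dx":0,"dy":0,"dz":-3,"rx":0,"ry":0,"rz":0},{"dx":0,"dy":0,"dz":-3,"rx":0,"ry":0,"rz":0}]}}

```text
clock: 26.85
tcp_pos: [0.6323, -0.1947, 0.0397]
orientation: [0.135, -3.138, -0.001]
contact_force: [-6.3, 2.6, 12.9]
grip_width: 0.0517
gripper_force: 65.0
```

Request:
{"method": "send_rows", "body": {"deltas": [{"dx":0,"dy":0,"dz":0,"rx":0,"ry":0,"rz":0},{"dx":0,"dy":0,"dz":0,"rx":0,"ry":0,"rz":0},{"dx":0,"dy":0,"dz":0,"rx":0,"ry":0,"rz":0},{"dx":0,"dy":0,"dz":0,"rx":0,"ry":0,"rz":0}], "jaw": 74}}

```text
clock: 27.18
tcp_pos: [0.6326, -0.1946, 0.0381]
orientation: [-0.136, 3.139, -0.0]
contact_force: [0.3, -0.3, -0.4]
grip_width: 0.0737
gripper_force: 0.0
```

Request:
{"method": "send_rows", "body": {"deltas": [{"dx":0,"dy":0,"dz":15,"rx":0,"ry":0,"rz":0},{"dx":0,"dy":0,"dz":45,"rx":0,"ry":0,"rz":0},{"dx":0,"dy":0,"dz":85,"rx":0,"ry":0,"rz":0},{"dx":0,"dy":0,"dz":125,"rx":0,"ry":0,"rz":0},{"dx":0,"dy":0,"dz":160,"rx":0,"ry":0,"rz":0}]}}

```text
clock: 27.6
tcp_pos: [0.6327, -0.1951, 0.2019]
orientation: [-0.135, 3.137, -0.001]
contact_force: [0.2, 0.1, -0.4]
grip_width: 0.0741
gripper_force: 0.0
```

Run:
```python
from h import *
r.grab_frame('top');r.grab_frame('top')
g=cam('wrist'); pose(); cv2.imwrite('pics/w12.png',g['frame'])
V=g['frame'].max(2)
u=np.array([np.cos(np.radians(4.9)),np.sin(np.radians(4.9))]);c=np.array([634,-194.])
for off in (-10,0,10):
    P=np.array([np.r_[(c+u*s+off*np.array([-u[1],u[0]]))/1000,.022] for s in range(-60,-32,2)])
    q=cv2.projectPoints(P,cv2.Rodrigues(g['R'].T)[0],-g['R'].T@g['t'],g['K'],np.array(g['distortion'],float))[0].reshape(-1,2).round().astype(int)
    print(off,[int(V[b,a]) for a,b in q])
C=cloud(g); hsv=cv2.cvtColor(g['frame'],cv2.COLOR_BGR2HSV)
m=(C[...,2]>.029)&(C[...,2]<.04)&(V<60)&(abs(C[...,0]-.634)<.07)&(abs(C[...,1]+.194)<.05)
rect(g,m,.035,(0,0,560,420),'iron',5)
```

```text
t 27.75 tcp [ 634.5 -195.7  203.2] tool-y deg 94.9 zaxis [ 0.008 -0.001 -1.   ] w 73.9 F [ 0.1  0.2 -0.6] j [-0.09  0.52  0.42  1.65 -0.24  1.02  2.06]
-10 [49, 54, 51, 55, 53, 53, 10, 27, 22, 27, 24, 26, 25, 21]
0 [54, 55, 53, 53, 51, 52, 11, 27, 32, 30, 22, 20, 23, 29]
10 [56, 55, 51, 51, 54, 56, 15, 28, 29, 27, 28, 30, 30, 20]
iron c,wh,long-axis deg [ 628.9 -195.3   88.4   53.7    4.9] z 0.0344
```

View pics/w12.png

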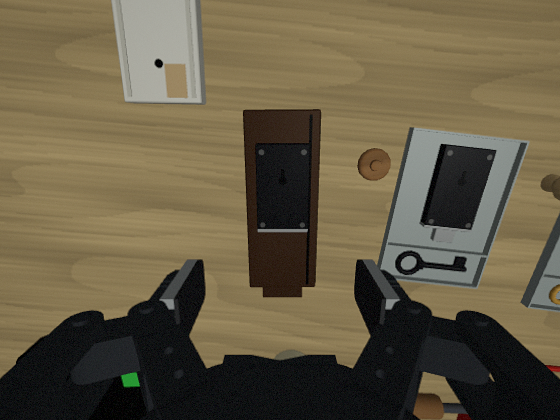

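Iron now covers its print at (282,187), and the iron with its bolt out lies inside its tray at (462,187). I'm handing in.

```bash
python3 -c "
from bench import r
print(r.hand_in())"
```

```text
the job is handed in; nothing more can be done
None
```

All five locks are placed and released, and the job is handed in at about 28 s: the three drawn-bolt locks lie flat on their own prints and the two locked ones lie in their own key trays (no verdict was returned).

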